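Put a wrongly packed connector case right by its layout card

TASK

Open the connector case on the bench by its lid handle and check the three bays against the layout card beside it (long bar: full-length connector, short bar: half-length one; same order left to right). Take the wrongly packed full-length connector out and lay it flat inside the metal return tray, lay the half-length connector from the bench upright in its bay instead, and leave the other two packed. Then shut the lid fully, and do not disturb the other things on the bench.

Things in the scene. Friction and masses are not known exactly. Their poses are not given: they have to be found in the camera images.
- case: grey case, 130 mm deep (x) by 210 wide (y) by 40 high without its lid, fixed to the bench; walls and floor 5 mm. Origin: centre of its underside; x away from the robot to the hinge, y to the left, z up. Three bays side by side, at y = +58 (left), 0 and -58 mm; a connector lies in its bay along x, its centre 20 mm above the case's underside
- bay_mid (a point): centre of the middle bay, on its seat, 14 mm above the case's underside; the left and right bays are alike. A bay is two black saddles at x = -24 and +24 mm, each 8 mm long, with cheeks 9.5 mm either side of the bay's line up to 7 mm above the seat; between the saddles it is open to the floor, 9 mm below the seat, for the fingers
- lid (a joint): lid of the case, 8 mm thick: 0 is shut, positive opens upward, about the horizontal hinge along the case's y at its far rim, stop at 1.9 rad (leaning back past upright). It may start slightly ajar. The hinge is stiff (about 0.24 N m): the lid stays where it is left
- lid_hinge (a point): point on the hinge axis at the middle of the far rim: 65 mm behind the case's centre, 40.5 mm above its underside
- lid_handle (a point): middle of the lid's straight round steel bar handle, 11 mm thick, parallel to the hinge, free for 92 mm between its posts, 45 mm ahead of the lid's front edge. On a 175 mm arm from the hinge, 4 mm above it when shut; the bar can turn between the fingers as the lid swings. Axes as the case's while shut; they turn with the lid
- card: white layout card, 110 by 130 mm, 3 mm thick, flat and fixed on the bench to the left of and nearer than the case. Origin: centre of its underside; x away from the robot, y to the left. It shows the case from above (handle towards the robot) with three slots at y = +38 (left bay), 0 (middle bay) and -38 mm (right bay)
- mark_short_mid (a point): centre of the dark short bar (45 by 10 mm, flat print) on the card: its slot is the bay for the half-length connector; the other two slots show long bars (76 mm)
- tray: shallow open aluminium return tray, 150 (x) by 90 (y) by 25 mm high, fixed; walls and floor 4 mm; origin: centre of its underside
- conn_left_mid (a point): ivory full-length connector bar, 94 mm long (102 with its end lugs), 11 wide, 12 high; the point is its centre, half-way up; its x axis runs along the bar, z up; starts in the left bay
- conn_mid_mid (a point): ivory full-length connector bar, 94 mm long (102 with its end lugs), 11 wide, 12 high; the point is its centre, half-way up; its x axis runs along the bar, z up; starts in the middle bay
- conn_right_mid (a point): ivory full-length connector bar, 94 mm long (102 with its end lugs), 11 wide, 12 high; the point is its centre, half-way up; its x axis runs along the bar, z up; starts in the right bay
- half_conn_mid (a point): ivory half-length connector, 56 mm long (64 with its end lugs), 11 wide, 12 high, pin side up, lying on the bench left of the case (a fixed black hose stands farther left and behind); the point is its centre, half-way up; x along its length, z up
- conn_spare_mid (a point): ivory full-length connector bar, 94 mm long (102 with its end lugs), 11 wide, 12 high; the point is its centre, half-way up; its x axis runs along the bar, z up; a bystander lying on the bench near the half-length one: to be left alone
- screwdriver_blue: screwdriver with blue handle, 139 mm long, 17 high, lying on the bench, a bystander; origin at the middle of its underside
- side_cutters: yellow side cutters, 118 by 90 mm, 13 high, lying on the bench, a bystander; origin at the middle of its underside
- tweezers_a: steel tweezers, 125 mm long, 10 high, lying on the bench, a bystander; origin at the middle of its underside
- eraser: eraser, 42 by 47 mm, 12 high, lying on the bench, a bystander; origin at the middle of its underside
- flush_cutters: red side cutters, 133 mm long, 13 high, lying on the bench, a bystander; origin at the middle of its underside

How it is judged (in metres and radians):
On the way, in this order (a step that is already met when the one before it is completed fails the run):
1. the lid is opened to at least 1.2 rad (value of joint lid above 1.2 rad), for 0.2 s.
2. the wrongly packed connector (the one in the bay that the card marks with the short bar) lies flat in the tray, let go (((y of mark_short_mid in the frame of card above 0.019 m and (x of conn_left_mid in the frame of tray between -0.04 and 0.04 m and y of conn_left_mid in the frame of tray between -0.04 and 0.04 m and z of conn_left_mid in the frame of tray between 0.005 and 0.015 m) and contact force between the fingers and conn_left below 0.1 N) or (y of mark_short_mid in the frame of card between -0.019 and 0.019 m and (x of conn_mid_mid in the frame of tray between -0.04 and 0.04 m and y of conn_mid_mid in the frame of tray between -0.04 and 0.04 m and z of conn_mid_mid in the frame of tray between 0.005 and 0.015 m) and contact force between the fingers and conn_mid below 0.1 N) or (y of mark_short_mid in the frame of card below -0.019 m and (x of conn_right_mid in the frame of tray between -0.04 and 0.04 m and y of conn_right_mid in the frame of tray between -0.04 and 0.04 m and z of conn_right_mid in the frame of tray between 0.005 and 0.015 m) and contact force between the fingers and conn_right below 0.1 N))), for 0.2 s.
3. the half-length connector lies seated in that bay, let go (((y of mark_short_mid in the frame of card above 0.019 m and (x of half_conn_mid in the frame of case between -0.015 and 0.015 m and y of half_conn_mid in the frame of case between 0.052 and 0.064 m and z of half_conn_mid in the frame of case between 0.0163 and 0.0243 m and angle between the x axis of half_conn_mid and the x axis of case, either way round below 0.15 rad and angle between half_conn_mid's own z axis and vertical below 0.2 rad)) or (y of mark_short_mid in the frame of card between -0.019 and 0.019 m and (x of half_conn_mid in the frame of case between -0.015 and 0.015 m and y of half_conn_mid in the frame of case between -0.006 and 0.006 m and z of half_conn_mid in the frame of case between 0.0163 and 0.0243 m and angle between the x axis of half_conn_mid and the x axis of case, either way round below 0.15 rad and angle between half_conn_mid's own z axis and vertical below 0.2 rad)) or (y of mark_short_mid in the frame of card below -0.019 m and (x of half_conn_mid in the frame of case between -0.015 and 0.015 m and y of half_conn_mid in the frame of case between -0.064 and -0.052 m and z of half_conn_mid in the frame of case between 0.0163 and 0.0243 m and angle between the x axis of half_conn_mid and the x axis of case, either way round below 0.15 rad and angle between half_conn_mid's own z axis and vertical below 0.2 rad))) and contact force between the fingers and half_conn below 0.1 N), for 0.2 s.
At the end, for the whole second after the job is handed in: Lid shut (0.04 rad). Half-length connector upright on the saddles of the bay the card marks short (15 mm along, 6 across, 4 up, 0.15 rad). The full-length one from there flat in the tray, centre within 40 mm of the tray's. The other two still in their bays (same tolerances). All at rest (value of joint lid below 0.04 rad and ((y of mark_short_mid in the frame of card above 0.019 m and (x of conn_left_mid in the frame of tray between -0.04 and 0.04 m and y of conn_left_mid in the frame of tray between -0.04 and 0.04 m and z of conn_left_mid in the frame of tray between 0.005 and 0.015 m) and (x of half_conn_mid in the frame of case between -0.015 and 0.015 m and y of half_conn_mid in the frame of case between 0.052 and 0.064 m and z of half_conn_mid in the frame of case between 0.0163 and 0.0243 m and angle between the x axis of half_conn_mid and the x axis of case, either way round below 0.15 rad and angle between half_conn_mid's own z axis and vertical below 0.2 rad) and (x of conn_mid_mid in the frame of case between -0.015 and 0.015 m and y of conn_mid_mid in the frame of case between -0.006 and 0.006 m and z of conn_mid_mid in the frame of case between 0.0163 and 0.0243 m and angle between the x axis of conn_mid_mid and the x axis of case, either way round below 0.15 rad and angle between conn_mid_mid's own z axis and vertical below 0.2 rad) and (x of conn_right_mid in the frame of case between -0.015 and 0.015 m and y of conn_right_mid in the frame of case between -0.064 and -0.052 m and z of conn_right_mid in the frame of case between 0.0163 and 0.0243 m and angle between the x axis of conn_right_mid and the x axis of case, either way round below 0.15 rad and angle between conn_right_mid's own z axis and vertical below 0.2 rad)) or (y of mark_short_mid in the frame of card between -0.019 and 0.019 m and (x of conn_mid_mid in the frame of tray between -0.04 and 0.04 m and y of conn_mid_mid in the frame of tray between -0.04 and 0.04 m and z of conn_mid_mid in the frame of tray between 0.005 and 0.015 m) and (x of half_conn_mid in the frame of case between -0.015 and 0.015 m and y of half_conn_mid in the frame of case between -0.006 and 0.006 m and z of half_conn_mid in the frame of case between 0.0163 and 0.0243 m and angle between the x axis of half_conn_mid and the x axis of case, either way round below 0.15 rad and angle between half_conn_mid's own z axis and vertical below 0.2 rad) and (x of conn_left_mid in the frame of case between -0.015 and 0.015 m and y of conn_left_mid in the frame of case between 0.052 and 0.064 m and z of conn_left_mid in the frame of case between 0.0163 and 0.0243 m and angle between the x axis of conn_left_mid and the x axis of case, either way round below 0.15 rad and angle between conn_left_mid's own z axis and vertical below 0.2 rad) and (x of conn_right_mid in the frame of case between -0.015 and 0.015 m and y of conn_right_mid in the frame of case between -0.064 and -0.052 m and z of conn_right_mid in the frame of case between 0.0163 and 0.0243 m and angle between the x axis of conn_right_mid and the x axis of case, either way round below 0.15 rad and angle between conn_right_mid's own z axis and vertical below 0.2 rad)) or (y of mark_short_mid in the frame of card below -0.019 m and (x of conn_right_mid in the frame of tray between -0.04 and 0.04 m and y of conn_right_mid in the frame of tray between -0.04 and 0.04 m and z of conn_right_mid in the frame of tray between 0.005 and 0.015 m) and (x of half_conn_mid in the frame of case between -0.015 and 0.015 m and y of half_conn_mid in the frame of case between -0.064 and -0.052 m and z of half_conn_mid in the frame of case between 0.0163 and 0.0243 m and angle between the x axis of half_conn_mid and the x axis of case, either way round below 0.15 rad and angle between half_conn_mid's own z axis and vertical below 0.2 rad) and (x of conn_left_mid in the frame of case between -0.015 and 0.015 m and y of conn_left_mid in the frame of case between 0.052 and 0.064 m and z of conn_left_mid in the frame of case between 0.0163 and 0.0243 m and angle between the x axis of conn_left_mid and the x axis of case, either way round below 0.15 rad and angle between conn_left_mid's own z axis and vertical below 0.2 rad) and (x of conn_mid_mid in the frame of case between -0.015 and 0.015 m and y of conn_mid_mid in the frame of case between -0.006 and 0.006 m and z of conn_mid_mid in the frame of case between 0.0163 and 0.0243 m and angle between the x axis of conn_mid_mid and the x axis of case, either way round below 0.15 rad and angle between conn_mid_mid's own z axis and vertical below 0.2 rad))) and linear speed of each of conn_left, conn_mid, conn_right, half_conn below 0.02 m/s); the robot touches nothing.
It fails at once if a bystander (screwdriver, cutters, tweezers, eraser, or the full-length connector lying on the bench) is moved more than 40 mm (distance of any of conn_spare_mid, screwdriver_blue, side_cutters, tweezers_a, eraser, flush_cutters from where it was at the start of the episode above 0.04 m).
It also fails if it takes over 72 s, if anything falls off the work surface, if the arm or the gripper's body presses on something with over 40 N, if the wrist force passes 120 N, or if a joint passes its speed limit or range.

ROBOT

A 6-joint arm with a two-finger parallel gripper is mounted at the origin on a cart in front of the work surface, level with it; the furniture and walls round the work are solid. World frame = base frame: x ahead of the robot, y to its left, z up, the work surface at z = 0. Lengths are in mm, angles in rad, forces in N, time in s.
With the tool pointing down it reaches from about 275 to 750 mm from the base axis. Payload 10.2 kg.
Tool frame: the origin (TCP) lies between the finger pads; the fingertips stand 11 mm ahead of it and the grasp point (between the pads) lies 8 mm behind it; z points along the fingers, y is the line along which they close (so a half turn about z gives the same grasp; the last joint's range is limited). The gripper opens to 85 mm and grips with 20 to 120 N. Pads are 22 mm wide; open, the fingers measure 114 mm over their backs; the gripper's body (76 mm by 85 mm) begins 54 mm behind the grasp point. The pads swing forward as they close: fully open they stand 13 mm farther back than shut.
Start: joints at [-1.328, 0.313, 1.498, -0, 1.331, -0.223], TCP at [235.786, -469.08, 242.294] pointing down, gripper open.
Joint ranges: [-2.94, 2.94], [-0.97, 2.17], [0.19, 2.56], [-1.23, 4.37], [0.02, 3.11], [-2.88, 2.88]. Speed limits (rad/s): [2.39, 2.39, 3.01, 3.14, 3.14, 3.14].

INTERFACE

Orientations are given as a unit quaternion [w, x, y, z].
In Python, from rig import sense, eyes, finish_job gives the robot as it stands.
- The arm moves only by the shell command python3 -m jog 'ROWS' [FORCE]. ROWS is JSON, a list of rows, each a list of 7 numbers: the shift along the tool's x, y, z in m, then the turn, a rotation vector about the tool's x, y, z in rad, then the finger opening in m, from 0 to 0.0854. In form: [[dx, dy, dz, rx, ry, rz, gripper], ...]. A call has 1 to 5 rows; each row shifts and turns the commanded pose from where the row before left it, along the tool's axes as they then stand; what a row does not reach is not made up. A row lasts 1/10 s, in which the tool goes at most 50 mm and 8.59 degrees, less where a joint would pass 70% of its speed; a pose out of reach is approached as far as the arm can. A call is refused whole if a number of a shift passes 0.05 or a number of a turn 0.15, either way. A call with a gripper value outside its range is refused whole. The fingers move at their own pace and stop on an object; FORCE is the grip in N (left out, the last holds). Time passes only in rows, so rows that do not move let the fingers close. It gives the time, the measured TCP pose, the force, the opening and the grip force at its end, in the units of the state.
- sense(): the state, without advancing time (a new reading comes with each control period).
- eyes.capture(name): name is "scene" or "top" or "wrist"; returns the picture (480x640x3 uint8, red, green, blue); there is no depth.
- eyes.calibration(name): a dict with "fx", "fy", "cx", "cy" (pixels), "dist" ([k1, k2, p1, p2, k3] as OpenCV has them; the pictures are not rectified), "cam_to_world" (4x4, takes a point from camera to world coordinates); the wrist camera has in their place "mount" (4x4, takes a point from camera to tool coordinates, whose origin is the TCP and whose axes are the flange's). Camera axes: x right, y down, z forward; pixel columns grow to the right and rows downward; lengths in mm; the calibration is good to about 2 mm. A picture is of the moment at which its call begins: read the wrist's pose just before it. calibration takes no time and is no camera call.
- finish_job(): hands the job in; it is judged then, once.
The state is a dict: "time_s": time; "joints": joint angles; "dq": joint speeds; "tau": joint torques, N m; "eef_pos": TCP position; "ee_rot": TCP orientation; "force": force on the tool from outside, world axes, zero at the start; "wrist_torque": the same for the moment, N m; "grip_width": opening from 0.0 (shut) to 1.0 (fully open); "grip_force": force on a finger pad.
Only numpy, scipy, OpenCV 4.12 (cv2) and the standard library are available. Lean on these libraries where they do the work, as an engineer would, in place of code of your own. Each camera call takes 0.05 s, during which the arm holds its last target. There are 200 camera calls.

## Working session

There is one attempt and no reset: what is moved stays moved. The work goes in short steps, Python scripts to look and compute and a shell command to move; the robot and the scene stay as the last step left them, time stands still between calls to the robot, and variables do not carry over. Pictures are saved under pics/ and viewed, at most 10 in all, crops included, and the job is handed in when it is done.

```bash
ls; mkdir -p pics; python3 - <<'E'
from rig import sense, eyes
import cv2
for n in("top","scene"):
    im=eyes.capture(n); cv2.imwrite(f"pics/{n}0.png",im[:,:,::-1]); c=eyes.calibration(n); print(n,c)
print(eyes.calibration("wrist")); print(sense())
E
```

```text
pics
top {'fx': 480.16892913800393, 'fy': 480.16892913800393, 'cx': 323.55046409623776, 'cy': 248.81551515540912, 'dist': array([-0.02240415,  0.        ,  0.        ,  0.        ,  0.        ]), 'cam_to_world': array([[-7.40040379e-03, -9.93252302e-01,  1.15737198e-01,
         3.78507716e+02],
       [-9.98023093e-01,  1.12662950e-04, -6.28481703e-02,
         9.51851601e+00],
       [ 6.24110506e-02, -1.15973498e-01, -9.91289568e-01,
         1.28681079e+03],
       [ 0.00000000e+00,  0.00000000e+00,  0.00000000e+00,
         1.00000000e+00]])}
scene {'fx': 607.443615913032, 'fy': 607.443615913032, 'cx': 317.38044270555287, 'cy': 245.37377098536317, 'dist': array([-0.0464308,  0.       ,  0.       ,  0.       ,  0.       ]), 'cam_to_world': array([[-7.70508137e-01, -3.70755377e-01,  5.18514861e-01,
        -4.48214768e+02],
       [-6.37293753e-01,  4.31235348e-01, -6.38664816e-01,
         1.15177718e+03],
       [ 1.31864782e-02, -8.22542720e-01, -5.68550430e-01,
         1.14159088e+03],
       [ 0.00000000e+00,  0.00000000e+00,  0.00000000e+00,
         1.00000000e+00]])}
{'fx
[... 527 characters left out ...]
0]])}
{'time_s': 0.1, 'joints': array([-1.32838708e+00,  3.13404228e-01,  1.49836112e+00,  2.89582812e-06,
        1.33101121e+00, -2.23391870e-01]), 'dq': array([ 0.00031176, -0.00218785, -0.00143999, -0.00024152, -0.00076781,
       -0.00121481]), 'tau': array([ 3.47547757e-03, -4.12898290e+01, -2.60142946e+01, -2.11023594e-04,
        3.03400862e-03, -2.29094235e-05]), 'eef_pos': array([ 235.73736891, -468.85230329,  241.78708444]), 'ee_rot': array([-5.91943046e-04,  9.73000947e-01,  2.30800360e-01, -4.22242380e-06]), 'force': array([-0.05531047,  0.25144789, -0.42883145]), 'wrist_torque': array([-0.00018322,  0.04960953, -0.02532936]), 'grip_force': 0.0, 'grip_width': 1.0009282158843427}
```

View pics/top0.png

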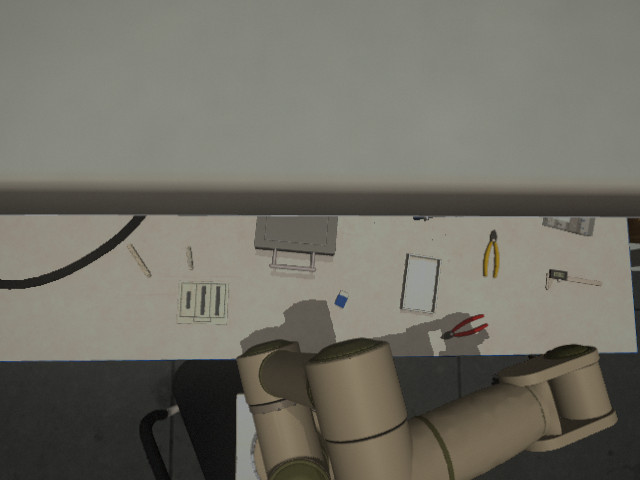

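View pics/scene0.png

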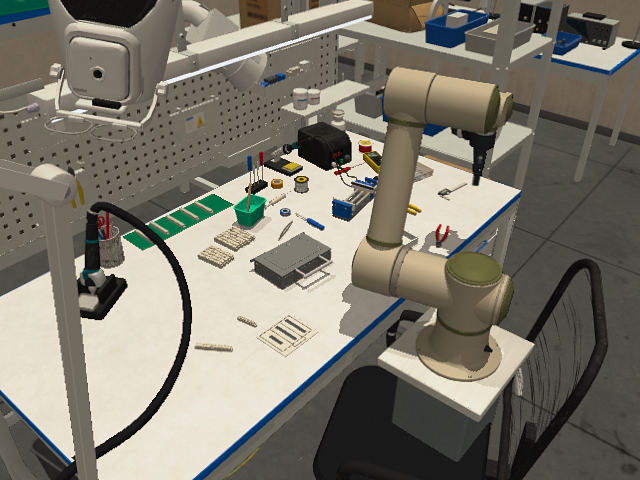

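The top picture shows the card's short bar in its left slot (188,300), so the left bay is the wrong one. The handle is at about (293,267), the half connector at (190,258), the spare at (140,260) and the tray at (420,284).

```bash
cat > h.py <<'E'
import numpy as np, cv2
from rig import sense, eyes
from scipy.spatial.transform import Rotation as R
def pose():
    s=sense(); q=s["ee_rot"]; T=np.eye(4); T[:3,:3]=R.from_quat([q[1],q[2],q[3],q[0]]).as_matrix(); T[:3,3]=s["eef_pos"]; return T
def cam(n):
    c=eyes.calibration(n); K=np.array([[c["fx"],0,c["cx"]],[0,c["fy"],c["cy"]],[0,0,1]])
    M=c["cam_to_world"] if n!="wrist" else pose()@c["mount"]
    return K,c["dist"],M
def onplane(C,uv,z):
    K,d,M=C; p=cv2.undistortPoints(np.array(uv,float).reshape(-1,1,2),K,d)[:,0]
    r=np.c_[p,np.ones(len(p))]@M[:3,:3].T; o=M[:3,3]; return (o+r*((z-o[2])/r[:,2])[:,None])[:,:2].round(1)
def proj(C,P):
    K,d,M=C; W=np.linalg.inv(M); return cv2.projectPoints(np.array(P,float).reshape(-1,1,3),cv2.Rodrigues(W[:3,:3])[0],W[:3,3],K,d)[0][:,0]
def shot(n,f,box=None,sc=1):
    C=cam(n); im=eyes.capture(n)[:,:,::-1].copy(); np.save("pics/"+f+".npy",im)
    v=im if box is None else im[box[1]:box[3],box[0]:box[2]]
    cv2.imwrite("pics/"+f+".png",cv2.resize(v,None,fx=sc,fy=sc,interpolation=cv2.INTER_CUBIC)); return C,im
E
python3 - <<'E'
from h import *
C=cam("top"); im=cv2.imread("pics/top0.png")
cv2.imwrite("pics/top0c.png",cv2.resize(im[205:345,115:365],None,fx=3.2,fy=3.2,interpolation=cv2.INTER_CUBIC))
print("handle",onplane(C,[(272,266),(314,269)],44.5)); print("half",onplane(C,[(190,258)],6),"spare",onplane(C,[(140,260)],6))
print("tray",onplane(C,[(420,284)],0),"card",onplane(C,[(203,303),(188,300)],3))
E
```

```text
handle [[478.9  64.5]
 [470.8 -44. ]]
half [[503.6 282.2]] spare [[498.5 412.1]]
tray [[ 432.5 -334. ]] card [[385.2 246.3]
 [393.3 285.4]]
```

View pics/top0c.png

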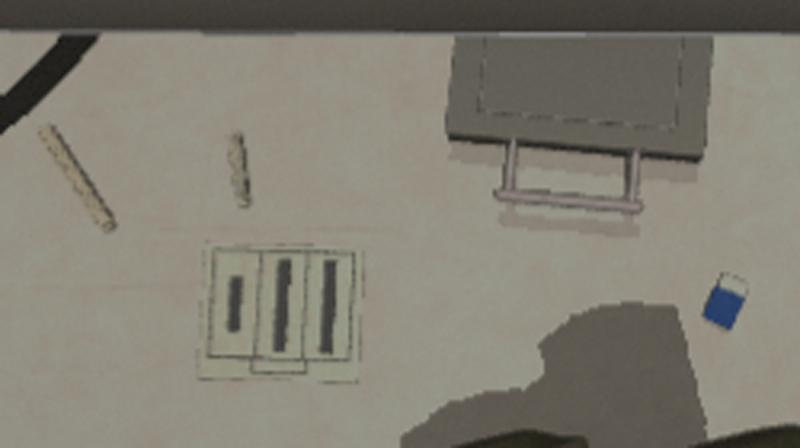

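The crop shows the short bar in the card's leftmost slot (235,304). The handle bar runs from (495,194) to (642,208), and the lid front edge goes through (447,138) and (702,158), so the case is turned by about -0.08 rad. A beam hides everything above row 214.

```bash
cat >> h.py <<'E'
def down(h,tilt=0):
    "tool x at heading h, pointing down; tilt about world y-ish (tool x axis) "
    return R.from_euler("z",h).as_matrix()@np.diag([1.,-1,-1])@R.from_rotvec([tilt,0,0]).as_matrix()
def plan(p,Rt,n=None,g=0.085):
    T=pose(); dR=R.from_matrix(T[:3,:3].T@Rt).as_rotvec(); dp=np.array(p)-T[:3,3]
    n=n or int(np.ceil(max(np.linalg.norm(dp)/45,np.linalg.norm(dR)/.13,1)))
    A=T[:3,:3]; step=R.from_rotvec(dR/n).as_matrix()
    for i in range(n):
        print([*(A.T@dp/n/1000).round(4),*(dR/n).round(4),g]); A=A@step
E
python3 - <<'E'
from h import *
def ray(C,uv):
    K,d,M=C; p=cv2.undistortPoints(np.array(uv,float).reshape(-1,1,2),K,d)[0,0]; r=M[:3,:3]@[*p,1]; return M[:3,3],r
S=cam("scene");T=cam("top")
a=ray(S,(165,80));b=ray(S,(372,8)); nrm=np.cross(a[1],b[1])
for u,v in((320,214),(320,188),(100,214)):
    o,r=ray(T,(u,v)); t=nrm@(a[0]-o)/(nrm@r); print(u,v,(o+t*r).round())
plan([430,0,280],down(1.5))
E
```

```text
320 214 [480. -20. 758.]
320 188 [513. -21. 743.]
100 214 [480. 223. 752.]
[np.float64(0.032), np.float64(-0.0276), np.float64(-0.0031), np.float64(-0.0001), np.float64(-0.0001), np.float64(-0.0862), 0.085]
[np.float64(0.0343), np.float64(-0.0248), np.float64(-0.0031), np.float64(-0.0001), np.float64(-0.0001), np.float64(-0.0862), 0.085]
[np.float64(0.0363), np.float64(-0.0217), np.float64(-0.0032), np.float64(-0.0001), np.float64(-0.0001), np.float64(-0.0862), 0.085]
[np.float64(0.038), np.float64(-0.0185), np.float64(-0.0032), np.float64(-0.0001), np.float64(-0.0001), np.float64(-0.0862), 0.085]
[np.float64(0.0395), np.float64(-0.0152), np.float64(-0.0032), np.float64(-0.0001), np.float64(-0.0001), np.float64(-0.0862), 0.085]
[np.float64(0.0406), np.float64(-0.0117), np.float64(-0.0032), np.float64(-0.0001), np.float64(-0.0001), np.float64(-0.0862), 0.085]
[np.float64(0.0415), np.float64(-0.0082), np.float64(-0.0032), np.float64(-0.0001), np.float64(-0.0001), np.float64(-0.0862), 0.085]
[np.float64(0.042), np.float64(-0.0046), np.float64(-0.0032), np.float64(-0.0001), np.float64(-0.0001), np.float64(-0.0862), 0.085]
[np.float64(0.0423), np.float64(-0.001), np.float64(-0.0032), np.float64(-0.0001), np.float64(-0.0001), np.float64(-0.0862), 0.085]
[np.float64(0.0422), np.float64(0.0027), np.float64(-0.0032), np.float64(-0.0001), np.float64(-0.0001), np.float64(-0.0862), 0.085]
[np.float64(0.0418), np.float64(0.0063), np.float64(-0.0032), np.float64(-0.0001), np.float64(-0.0001), np.float64(-0.0862), 0.085]
[np.float64(0.0411), np.float64(0.0099), np.float64(-0.0032), np.float64(-0.0001), np.float64(-0.0001), np.float64(-0.0862), 0.085]
```

```bash
python3 -m jog '[[0.032,-0.028,-0.003,0,0,-0.086,0.085],[0.034,-0.025,-0.003,0,0,-0.086,0.085],[0.036,-0.022,-0.003,0,0,-0.086,0.085],[0.038,-0.0185,-0.003,0,0,-0.086,0.085],[0.0395,-0.015,-0.003,0,0,-0.086,0.085]]'
python3 -m jog '[[0.0406,-0.012,-0.003,0,0,-0.086,0.085],[0.0415,-0.008,-0.003,0,0,-0.086,0.085],[0.042,-0.005,-0.003,0,0,-0.086,0.085],[0.042,-0.001,-0.003,0,0,-0.086,0.085],[0.042,0.003,-0.003,0,0,-0.086,0.085]]'
python3 -m jog '[[0.042,0.006,-0.003,0,0,-0.086,0.085],[0.041,0.01,-0.003,0,0,-0.086,0.085],[0,0,0,0,0,0,0.085],[0,0,0,0,0,0,0.085]]'
python3 - <<'E'
from h import *
C,im=shot("wrist","w1"); print(pose().round(3)); print(sense()["joints"].round(3),sense()["force"])
E
```

```text
time_s: 0.6
eef_pos: [316.3, -271.8, 257.2]
ee_rot: [-0.0, 0.901, 0.434, 0.0]
force: [0.5, -0.3, 0.4]
grip_width: 0.995
grip_force: 0.0
time_s: 1.1
eef_pos: [397.1, -76.8, 272.4]
ee_rot: [-0.0, 0.787, 0.617, -0.0]
force: [1.8, 0.3, 0.3]
grip_width: 0.997
grip_force: 0.0
time_s: 1.5
eef_pos: [429.2, 0.1, 278.0]
ee_rot: [-0.0, 0.732, 0.681, -0.0]
force: [0.1, -0.6, -0.7]
grip_width: 0.995
grip_force: 0.0
[[ 7.30000e-02  9.97000e-01 -1.00000e-03  4.29029e+02]
 [ 9.97000e-01 -7.30000e-02 -0.00000e+00 -7.38000e-01]
 [-0.00000e+00 -1.00000e-03 -1.00000e+00  2.77980e+02]
 [ 0.00000e+00  0.00000e+00  0.00000e+00  1.00000e+00]]
[-0.276  0.071  1.699 -0.     1.373 -0.202] [ 0.02687631  0.12923883 -0.88370341]
```

View pics/w1.png

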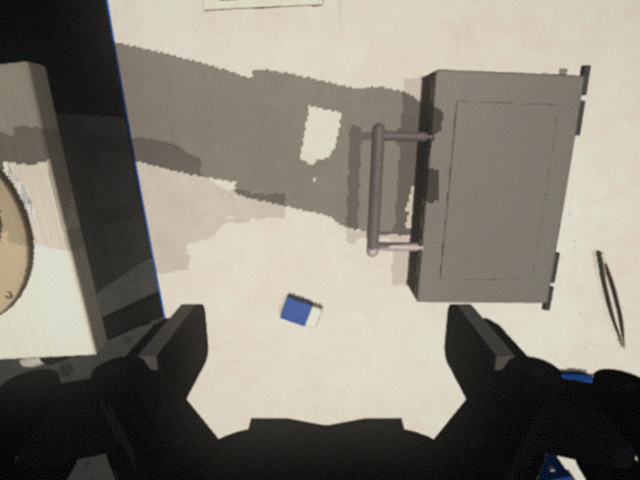

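Wrist view: the bar runs from (377,127) to (373,252). The lid top corners are (437,71), (418,300), (583,75) and (560,301), and the eraser is at (300,308).

```bash
python3 - <<'E'
from h import *
C=cam("wrist")
b=onplane(C,[(377,131),(373,248)],44.5); print(b,b.mean(0))
l=onplane(C,[(437,71),(418,300),(583,75),(560,301)],48); print(l,l.mean(0))
for a in(l[0]-l[1],l[2]-l[3],b[0]-b[1]): print(np.arctan2(-a[0],a[1]))
print(onplane(C,[(300,308)],0), onplane(cam("top"),[(293.75,267.5)],44.5))
E
```

```text
[[478.8  64.8]
 [470.6 -41.3]] [474.7   11.75]
[[ 531.   110.3]
 [ 511.6  -95.9]
 [ 656.6   99.8]
 [ 651.7 -107.9]] [587.725   1.575]
-0.09380728020012682
-0.023587343478243875
-0.07713225161453954
[[ 391.8 -117.1]] [[474.9   8.4]]
```

```bash
sed -i 's/print(\[\*(A.T@dp\/n\/1000).round(4),\*(dR\/n).round(4),g\])/print([float(x) for x in (*(A.T@dp\/n\/1000).round(4),*(dR\/n).round(4))])/' h.py; python3 - <<'E'
from h import *
plan([475,11,86],down(1.489))
E
```

```text
[0.003, 0.009, 0.0384, -0.0002, 0.0, 0.0016]
[0.003, 0.009, 0.0384, -0.0002, 0.0, 0.0016]
[0.0031, 0.009, 0.0384, -0.0002, 0.0, 0.0016]
[0.0031, 0.009, 0.0384, -0.0002, 0.0, 0.0016]
[0.0031, 0.009, 0.0384, -0.0002, 0.0, 0.0016]
```

```bash
python3 -m jog '[[0.003,0.009,0.038,0,0,0.002,0.036],[0.003,0.009,0.038,0,0,0.002,0.036],[0.003,0.009,0.038,0,0,0.002,0.036],[0.003,0.009,0.038,0,0,0.002,0.036],[0.003,0.009,0.038,0,0,0.002,0.036]]'
python3 -m jog '[[0,0,0,0,0,0,0.036],[0,0,0,0,0,0,0.036],[0,0,0,0,0,0,0.036]]'
python3 - <<'E'
from h import *
shot("wrist","w2"); plan([475,11,36.5],down(1.489),2)
E
```

```text
time_s: 2.05
eef_pos: [475.3, 9.6, 86.9]
ee_rot: [0.0, 0.737, 0.676, -0.0]
force: [0.5, -0.8, -0.4]
grip_width: 0.421
grip_force: 0.0
time_s: 2.35
eef_pos: [475.9, 10.3, 90.3]
ee_rot: [0.001, 0.736, 0.677, 0.001]
force: [1.0, 0.0, 0.6]
grip_width: 0.424
grip_force: 0.0
[0.0003, -0.0006, 0.0269, 0.0017, 0.0003, -0.001]
[0.0002, -0.0006, 0.0269, 0.0017, 0.0003, -0.001]
```

View pics/w2.png

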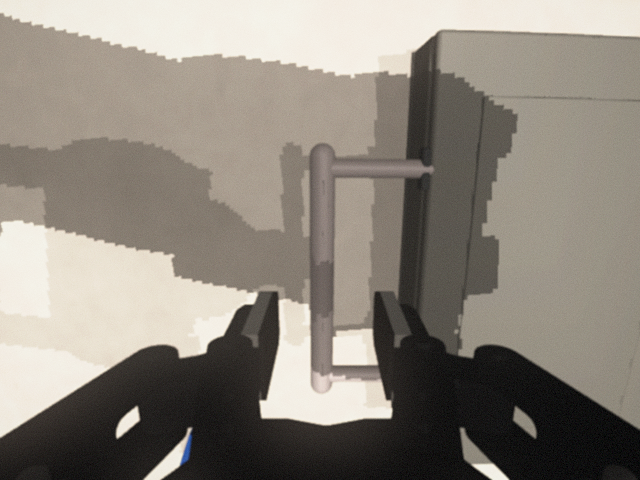

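The fingers straddle the bar (bar at column 321, tips at columns 270 and 385). Descending and gripping.

```bash
python3 -m jog '[[0,-0.001,0.027,0.001,0,0,0.036],[0,0,0.027,0.001,0,0,0.036],[0,0,0,0,0,0,0.036],[0,0,0,0,0,0,0.036]]'
python3 -m jog '[[0,0,0,0,0,0,0],[0,0,0,0,0,0,0],[0,0,0,0,0,0,0],[0,0,0,0,0,0,0],[0,0,0,0,0,0,0]]' 40
cat >> h.py <<'E'
def rows(P):
    for (p,A),(q,B) in zip(P,P[1:]):
        print([float(x) for x in (*(A.T@(np.array(q)-p)/1000).round(4),*R.from_matrix(A.T@B).as_rotvec().round(4))])
def lidpose(th,k,yaw=-.082,H=(649.4,-4.4,40.5)):
    a=th+.0229; e=np.array([np.cos(yaw),np.sin(yaw),0]); A=down(np.pi/2+yaw,-k*th)
    return np.array(H)-175*np.cos(a)*e+[0,0,175*np.sin(a)]+8*A[:,2],A
E
python3 - <<'E'
from h import *
T=pose(); print(T.round(3))
rows([lidpose(t,.65) for t in np.linspace(0,1.75,16)])
E
```

```text
time_s: 2.8
eef_pos: [474.9, 11.0, 35.8]
ee_rot: [-0.0, 0.736, 0.677, -0.0]
force: [0.4, -0.3, -1.0]
grip_width: 0.42
grip_force: 0.0
time_s: 3.3
eef_pos: [474.1, 11.1, 34.5]
ee_rot: [-0.001, 0.736, 0.677, -0.001]
force: [-4.4, -1.6, 2.2]
grip_width: 0.113
grip_force: 38.9
[[ 8.30000e-02  9.97000e-01 -2.00000e-03  4.74129e+02]
 [ 9.97000e-01 -8.30000e-02  0.00000e+00  1.11350e+01]
 [-0.00000e+00 -2.00000e-03 -1.00000e+00  3.44670e+01]
 [ 0.00000e+00  0.00000e+00  0.00000e+00  1.00000e+00]]
[-0.0, 0.0023, -0.0204, -0.0758, -0.0, 0.0]
[0.0, 0.0061, -0.0197, -0.0758, 0.0, -0.0]
[-0.0, 0.0098, -0.0183, -0.0758, -0.0, 0.0]
[0.0, 0.0131, -0.0162, -0.0758, -0.0, 0.0]
[0.0, 0.016, -0.0135, -0.0758, 0.0, -0.0]
[-0.0, 0.0182, -0.0103, -0.0758, -0.0, 0.0]
[0.0, 0.0199, -0.0067, -0.0758, 0.0, -0.0]
[-0.0, 0.0208, -0.0029, -0.0758, 0.0, 0.0]
[-0.0, 0.021, 0.001, -0.0758, 0.0, 0.0]
[0.0, 0.0204, 0.0049, -0.0758, 0.0, -0.0]
[-0.0, 0.0191, 0.0086, -0.0758, -0.0, 0.0]
[0.0, 0.0171, 0.012, -0.0758, 0.0, -0.0]
[0.0, 0.0145, 0.0149, -0.0758, 0.0, 0.0]
[0.0, 0.0114, 0.0173, -0.0758, 0.0, -0.0]
[0.0, 0.0079, 0.019, -0.0758, -0.0, -0.0]
```

```bash
python3 -m jog '[[0,0.0023,-0.0204,-0.076,0,0,0],[0,0.0061,-0.0197,-0.076,0,0,0],[0,0.0098,-0.0183,-0.076,0,0,0],[0,0.0131,-0.0162,-0.076,0,0,0],[0,0.016,-0.0135,-0.076,0,0,0]]'
python3 -c "
from h import *
print(sense()['joints'].round(2),pose()[:3,3])"
```

```text
time_s: 3.8
eef_pos: [506.1, 8.6, 130.2]
ee_rot: [0.137, 0.723, 0.666, 0.126]
force: [-17.3, 0.7, 5.6]
grip_width: 0.113
grip_force: 40.5
[-0.24  0.24  1.97  0.11  0.56 -0.24] [506.0657347    8.5637824  130.22387778]
```

```bash
python3 - <<'E'
from h import *
ts=np.linspace(.5833,1.75,11)
rows([lidpose(t,(.379+.19*(t-.583))/t) for t in ts])
E
```

```text
[0.0, 0.0178, -0.0103, -0.0222, -0.0, -0.0]
[0.0, 0.0191, -0.0077, -0.0222, 0.0, -0.0]
[0.0, 0.02, -0.005, -0.0222, 0.0, 0.0]
[-0.0, 0.0205, -0.0023, -0.0222, -0.0, -0.0]
[-0.0, 0.0206, 0.0006, -0.0222, -0.0, -0.0]
[-0.0, 0.0203, 0.0034, -0.0222, -0.0, -0.0]
[0.0, 0.0196, 0.0061, -0.0222, 0.0, -0.0]
[0.0, 0.0186, 0.0088, -0.0222, 0.0, 0.0]
[-0.0, 0.0172, 0.0112, -0.0222, -0.0, 0.0]
[0.0, 0.0155, 0.0135, -0.0222, -0.0, -0.0]
```

```bash
python3 -m jog '[[0,0.0178,-0.0103,-0.022,0,0,0],[0,0.0191,-0.0077,-0.022,0,0,0],[0,0.02,-0.005,-0.022,0,0,0],[0,0.0205,-0.0023,-0.022,0,0,0],[0,0.0206,0.0006,-0.022,0,0,0]]'
python3 -c "
from h import *
print(sense()['joints'].round(2),pose()[:3,3].round(),lidpose(1.1667,.49/1.1667)[0].round())"
```

```text
time_s: 4.3
eef_pos: [588.3, 1.5, 194.3]
ee_rot: [0.178, 0.714, 0.657, 0.164]
force: [-7.1, -2.8, 6.1]
grip_width: 0.113
grip_force: 42.5
[-0.22  0.28  1.75  0.11  0.63 -0.22] [588.   1. 194.] [588.   1. 196.]
```

```bash
python3 -m jog '[[0,0.0203,0.0034,-0.022,0,0,0],[0,0.0196,0.0061,-0.022,0,0,0],[0,0.0186,0.0088,-0.022,0,0,0],[0,0.0172,0.0112,-0.022,0,0,0],[0,0.0155,0.0135,-0.022,0,0,0]]'
python3 -m jog '[[0,0,0,0,0,0,0],[0,0,0,0,0,0,0],[0,0,0,0,0,0,0.03],[0,0,0,0,0,0,0.03],[0,0,0,0,0,0,0.03]]'
python3 -c "
from h import *
print(sense()['joints'].round(2),pose().round(2))"
```

```text
time_s: 4.8
eef_pos: [689.5, -7.2, 203.6]
ee_rot: [0.218, 0.703, 0.647, 0.2]
force: [-1.7, -3.2, 5.6]
grip_width: 0.11
grip_force: 42.4
time_s: 5.3
eef_pos: [688.1, -6.2, 202.8]
ee_rot: [0.216, 0.703, 0.647, 0.199]
force: [0.2, -0.2, 1.2]
grip_width: 0.35
grip_force: 0.0
[-0.2   0.44  1.53  0.13  0.58 -0.21] [[ 8.0000e-02  8.2000e-01  5.6000e-01  6.8805e+02]
 [ 1.0000e+00 -7.0000e-02 -5.0000e-02 -6.1900e+00]
 [ 0.0000e+00  5.6000e-01 -8.3000e-01  2.0283e+02]
 [ 0.0000e+00  0.0000e+00  0.0000e+00  1.0000e+00]]
```

```bash
python3 -m jog '[[0,0,-0.03,0,0,0,0.03],[0,0,-0.05,0,0,0,0.03],[0,0,-0.05,0,0,0,0.05],[0,0,0,0,0,0,0.05]]'
python3 -c "
from h import *
print(sense()['joints'].round(2),pose()[:3,3].round())
plan([540,0,270],down(np.pi-.082))"
```

```text
time_s: 5.7
eef_pos: [614.9, -0.0, 317.6]
ee_rot: [0.221, 0.702, 0.646, 0.202]
force: [0.1, -0.8, -0.5]
grip_width: 0.592
grip_force: 0.0
[-0.22  0.18  1.58  0.11  0.78 -0.2 ] [615.  -0. 318.]
[-0.0005, -0.0068, -0.0003, 0.0366, 0.0367, -0.1167]
[0.0003, -0.0068, -0.0, 0.0366, 0.0367, -0.1167]
[0.0011, -0.0067, 0.0002, 0.0366, 0.0367, -0.1167]
[0.0019, -0.0065, 0.0005, 0.0366, 0.0367, -0.1167]
[0.0026, -0.0062, 0.0009, 0.0366, 0.0367, -0.1167]
[0.0033, -0.0059, 0.0012, 0.0366, 0.0367, -0.1167]
[0.0039, -0.0054, 0.0015, 0.0366, 0.0367, -0.1167]
[0.0044, -0.0049, 0.0019, 0.0366, 0.0367, -0.1167]
[0.0049, -0.0042, 0.0022, 0.0366, 0.0367, -0.1167]
[0.0052, -0.0036, 0.0025, 0.0366, 0.0367, -0.1167]
[0.0055, -0.0028, 0.0028, 0.0366, 0.0367, -0.1167]
[0.0057, -0.0021, 0.0031, 0.0366, 0.0367, -0.1167]
[0.0058, -0.0013, 0.0034, 0.0366, 0.0367, -0.1167]
```

```bash
python3 -m jog '[[0,-0.007,0,0.037,0.037,-0.117,0.085],[0,-0.007,0,0.037,0.037,-0.117,0.085],[0.001,-0.007,0,0.037,0.037,-0.117,0.085],[0.002,-0.0065,0,0.037,0.037,-0.117,0.085],[0.0026,-0.006,0.001,0.037,0.037,-0.117,0.085]]'
python3 -m jog '[[0.0033,-0.006,0.001,0.037,0.037,-0.117,0.085],[0.004,-0.0054,0.0015,0.037,0.037,-0.117,0.085],[0.0044,-0.005,0.002,0.037,0.037,-0.117,0.085],[0.005,-0.0042,0.002,0.037,0.037,-0.117,0.085],[0.0052,-0.0036,0.0025,0.037,0.037,-0.117,0.085]]'
python3 -m jog '[[0.0055,-0.003,0.003,0.037,0.037,-0.117,0.085],[0.0057,-0.002,0.003,0.037,0.037,-0.117,0.085],[0.0058,-0.001,0.0034,0.037,0.037,-0.117,0.085],[0,0,0,0,0,0,0.085],[0,0,0,0,0,0,0.085]]'
python3 - <<'E'
from h import *
C,im=shot("wrist","w3"); print(pose().round(3)); print(sense()["joints"].round(3))
E
```

```text
time_s: 6.2
eef_pos: [585.7, -0.2, 291.9]
ee_rot: [0.139, 0.481, 0.856, 0.132]
force: [0.4, -0.1, 0.2]
grip_width: 0.995
grip_force: 0.0
time_s: 6.7
eef_pos: [556.3, -0.4, 274.2]
ee_rot: [0.048, 0.211, 0.975, 0.051]
force: [-0.2, 0.3, -0.3]
grip_width: 0.995
grip_force: 0.0
time_s: 7.2
eef_pos: [539.4, -0.0, 263.8]
ee_rot: [-0.008, 0.041, 0.999, 0.0]
force: [0.3, -0.3, 0.3]
grip_width: 0.994
grip_force: 0.0
[[-9.97000e-01  8.20000e-02 -1.50000e-02  5.39367e+02]
 [ 8.20000e-02  9.97000e-01  1.00000e-03 -2.11000e-01]
 [ 1.50000e-02 -0.00000e+00 -1.00000e+00  2.64080e+02]
 [ 0.00000e+00  0.00000e+00  0.00000e+00  1.00000e+00]]
[-0.217  0.338  1.406 -0.002  1.412 -1.705]
```

View pics/w3.png

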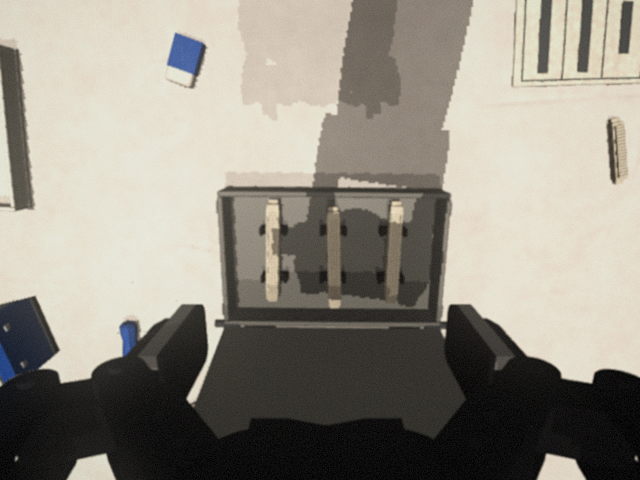

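View w3: the lid is wide open. The left bay's connector is at (395,250) running (397,201)–(392,301), the mid one at (334,256), the right one at (273,249), and the half connector at (617,150).

```bash
python3 - <<'E'
from h import *
C=cam("wrist")
print("L,M,R ends",onplane(C,[(397,202),(392,301),(334,206),(334,307),(273,199),(272,300)],26).tolist())
print("saddle posts",onplane(C,[(393,230.5),(391.5,282),(331,230.5),(332,276),(272,230),(271,275)],21).tolist())
print("half",onplane(C,[(612,118),(622,182)],12).tolist())
a=[484.6+100,0.6]; yaw=-.082; c,s=np.cos(yaw),np.sin(yaw)
print("pred L bay",584.6-58*s,.6+58*c)
E
```

```text
L,M,R ends [[535.4, 65.8], [633.2, 57.1], [534.4, 7.3], [634.8, -0.5], [523.2, -48.4], [622.4, -60.8]]
saddle posts [[563.2, 61.7], [615.2, 58.1], [558.4, 2.7], [604.1, 0.0], [553.3, -53.4], [598.2, -59.6]]
half [[474.2, 273.1], [535.1, 288.1]]
pred L bay 589.3506719009557 58.40511323827218
```

```bash
python3 -c "
from h import *
plan([587,60,110],down(np.pi-.082))"
```

```text
[-0.0112, 0.016, 0.0383, -0.0001, -0.0038, 0.0001]
[-0.0111, 0.016, 0.0384, -0.0001, -0.0038, 0.0001]
[-0.0109, 0.016, 0.0384, -0.0001, -0.0038, 0.0001]
[-0.0108, 0.016, 0.0385, -0.0001, -0.0038, 0.0001]
```

```bash
python3 -m jog '[[-0.011,0.016,0.038,0,-0.004,0,0.03],[-0.011,0.016,0.038,0,-0.004,0,0.03],[-0.011,0.016,0.038,0,-0.004,0,0.03],[-0.011,0.016,0.038,0,-0.004,0,0.03],[0,0,0,0,0,0,0.03]]'
python3 -m jog '[[0,0,0,0,0,0,0.03],[0,0,0,0,0,0,0.03],[0,0,0,0,0,0,0.03]]'
python3 - <<'E'
from h import *
C,im=shot("wrist","w4"); print(pose().round(3))
E
```

```text
time_s: 7.75
eef_pos: [585.0, 61.3, 106.6]
ee_rot: [-0.004, 0.04, 0.999, 0.0]
force: [0.1, -0.4, -1.2]
grip_width: 0.353
grip_force: 0.0
time_s: 8.05
eef_pos: [587.3, 59.3, 113.6]
ee_rot: [0.002, 0.04, 0.999, -0.001]
force: [-0.0, -0.5, -0.1]
grip_width: 0.355
grip_force: 0.0
[[-9.9700e-01  8.0000e-02  3.0000e-03  5.8719e+02]
 [ 8.0000e-02  9.9700e-01 -1.0000e-03  5.9436e+01]
 [-3.0000e-03 -1.0000e-03 -1.0000e+00  1.1330e+02]
 [ 0.0000e+00  0.0000e+00  0.0000e+00  1.0000e+00]]
```

View pics/w4.png

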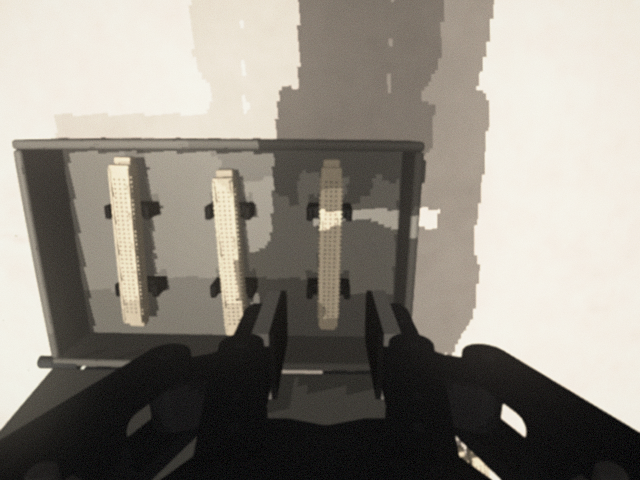

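View w4: the left connector's top runs (331,162)–(327,328) and its saddles are at (329,212) and (328,288). The fingers are close to centred on it.

```bash
python3 - <<'E'
from h import *
C=cam("wrist")
print("L",onplane(C,[(331,162),(327.5,329)],26).tolist(),"saddles L,M,R", onplane(C,[(329,212),(328.5,288),(230,211),(233,287),(132,211),(142,287)],21).tolist())
r=onplane(C,[(15,144),(424,146)],40); print("rim",r.tolist())
E
```

```text
L [[536.0, 65.8], [633.7, 56.2]] saddles L,M,R [[563.9, 62.6], [609.5, 58.7], [558.8, 6.9], [604.4, 2.1], [554.2, -49.1], [600.2, -52.6]]
rim [[512.2, -93.2], [530.9, 112.3]]
```

```bash
python3 -m jog '[[0,0.001,0.045,0,0,0.005,0.03],[0,0,0.038,0,0,0,0.03],[0,0,0.01,0,0,0,0.03],[0,0,0,0,0,0,0.03],[0,0,0,0,0,0,0.03]]'
python3 -c "
from h import *
print(pose().round(3))"
```

```text
time_s: 8.6
eef_pos: [588.0, 60.7, 20.7]
ee_rot: [0.002, 0.042, 0.999, -0.001]
force: [0.7, 0.4, -0.2]
grip_width: 0.355
grip_force: 0.0
[[-9.96000e-01  8.40000e-02  3.00000e-03  5.87986e+02]
 [ 8.40000e-02  9.96000e-01 -1.00000e-03  6.06590e+01]
 [-3.00000e-03 -1.00000e-03 -1.00000e+00  2.07020e+01]
 [ 0.00000e+00  0.00000e+00  0.00000e+00  1.00000e+00]]
```

```bash
python3 -m jog '[[0,0,0,0,0,0,0],[0,0,0,0,0,0,0],[0,0,0,0,0,0,0],[0,0,0,0,0,0,0],[0,0,0,0,0,0,0]]' 35
python3 -c "
from h import *
print(pose()[:3,3].round(1))"
python3 -m jog '[[0,0,-0.02,0,0,0,0],[0,0,-0.04,0,0,0,0],[0,0,-0.045,0,0,0,0],[0,0,-0.045,0,0,0,0],[0,0,-0.04,0,0,0,0]]'
python3 -c "
from h import *
plan([430,-290,210],down(np.pi-.06),12)"
```

```text
time_s: 9.1
eef_pos: [587.8, 60.8, 20.6]
ee_rot: [0.002, 0.042, 0.999, -0.001]
force: [-1.8, 0.1, 6.5]
grip_width: 0.117
grip_force: 36.7
[587.8  60.8  20.6]
time_s: 9.6
eef_pos: [586.8, 61.1, 212.2]
ee_rot: [0.001, 0.042, 0.999, -0.001]
force: [0.4, 0.0, -0.5]
grip_width: 0.118
grip_force: 35.8
[0.0106, -0.0303, 0.0002, -0.0001, 0.0002, -0.002]
[0.0106, -0.0302, 0.0002, -0.0001, 0.0002, -0.002]
[0.0107, -0.0302, 0.0002, -0.0001, 0.0002, -0.002]
[0.0107, -0.0302, 0.0002, -0.0001, 0.0002, -0.002]
[0.0108, -0.0302, 0.0002, -0.0001, 0.0002, -0.002]
[0.0109, -0.0301, 0.0002, -0.0001, 0.0002, -0.002]
[0.0109, -0.0301, 0.0002, -0.0001, 0.0002, -0.002]
[0.011, -0.0301, 0.0002, -0.0001, 0.0002, -0.002]
[0.011, -0.0301, 0.0002, -0.0001, 0.0002, -0.002]
[0.0111, -0.0301, 0.0002, -0.0001, 0.0002, -0.002]
[0.0112, -0.03, 0.0002, -0.0001, 0.0002, -0.002]
[0.0112, -0.03, 0.0002, -0.0001, 0.0002, -0.002]
```

```bash
python3 -m jog '[[0.011,-0.03,0,0,0,-0.002,0],[0.011,-0.03,0,0,0,-0.002,0],[0.011,-0.03,0,0,0,-0.002,0],[0.011,-0.03,0,0,0,-0.002,0],[0.011,-0.03,0,0,0,-0.002,0]]'
python3 -m jog '[[0.011,-0.03,0,0,0,-0.002,0],[0.011,-0.03,0,0,0,-0.002,0],[0.011,-0.03,0,0,0,-0.002,0],[0.011,-0.03,0,0,0,-0.002,0],[0.011,-0.03,0,0,0,-0.002,0]]'
python3 -m jog '[[0.011,-0.03,0,0,0,-0.002,0],[0.011,-0.03,0,0,0,-0.002,0],[0,0,0,0,0,0,0],[0,0,0,0,0,0,0]]'
python3 - <<'E'
from h import *
C,im=shot("wrist","w5"); print(pose().round(3)); print(sense()["joints"].round(3))
E
```

```text
time_s: 10.1
eef_pos: [519.4, -85.1, 209.9]
ee_rot: [0.001, 0.037, 0.999, -0.001]
force: [0.1, -0.2, 0.9]
grip_width: 0.12
grip_force: 35.8
time_s: 10.6
eef_pos: [454.0, -231.0, 210.0]
ee_rot: [0.001, 0.032, 0.999, -0.001]
force: [-0.6, -0.2, -0.9]
grip_width: 0.12
grip_force: 35.8
time_s: 11.0
eef_pos: [428.8, -288.5, 209.7]
ee_rot: [0.0, 0.031, 1.0, -0.001]
force: [-0.7, 0.3, 0.7]
grip_width: 0.122
grip_force: 35.8
[[-9.98000e-01  6.00000e-02  1.00000e-03  4.29036e+02]
 [ 6.00000e-02  9.98000e-01 -2.00000e-03 -2.87894e+02]
 [-1.00000e-03 -1.00000e-03 -1.00000e+00  2.09573e+02]
 [ 0.00000e+00  0.00000e+00  0.00000e+00  1.00000e+00]]
[-8.180e-01  3.220e-01  1.574e+00 -1.000e-03  1.244e+00 -2.328e+00]
```

View pics/w5.png

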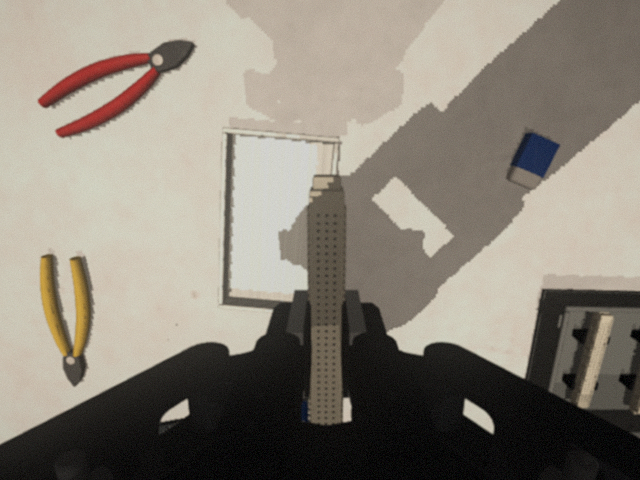

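View w5: the connector is held. The tray rim corners are (224,129), (341,138) and (220,303); the fourth, behind the connector, should be near (336,311).

```bash
python3 - <<'E'
from h import *
C=cam("wrist")
t=onplane(C,[(224,129),(341,138),(220,303),(336,311)],25); print(t.tolist(),t.mean(0)); d=t[2]-t[0]; print(np.arctan2(d[1],d[0]))
p=t.mean(0); plan([p[0],p[1],90],down(np.pi-.06),4)
E
```

```text
[[354.2, -361.5], [366.4, -273.3], [495.6, -382.8], [508.7, -284.7]] [ 431.225 -325.575]
-0.14951237569053397
[-0.0011, -0.0093, 0.0299, -0.0004, 0.0002, -0.0]
[-0.0011, -0.0093, 0.0299, -0.0004, 0.0002, -0.0]
[-0.0011, -0.0093, 0.0299, -0.0004, 0.0002, -0.0]
[-0.0011, -0.0094, 0.0299, -0.0004, 0.0002, -0.0]
```

```bash
python3 -m jog '[[-0.001,-0.010,0.04,0,0,0.02,0],[-0.001,-0.010,0.045,0,0,0.02,0],[-0.001,-0.010,0.045,0,0,0.02,0],[-0.001,-0.010,0.04,0,0,0.02,0],[0,0,0,0,0,0,0]]'
python3 -m jog '[[0,0,0,0,0,0,0],[0,0,0,0,0,0,0]]'
python3 -c "
from h import *
plan([432,-329,17],down(np.pi-.14),1)"
```

```text
time_s: 11.55
eef_pos: [427.9, -326.5, 35.0]
ee_rot: [-0.003, 0.07, 0.998, 0.003]
force: [-0.7, 0.2, 0.8]
grip_width: 0.119
grip_force: 35.8
time_s: 11.75
eef_pos: [430.5, -328.8, 41.6]
ee_rot: [0.001, 0.069, 0.998, -0.002]
force: [-0.4, -0.4, -0.8]
grip_width: 0.122
grip_force: 35.8
[-0.0015, 0.0001, 0.0246, -0.0037, 0.0031, 0.0014]
```

```bash
python3 -m jog '[[0,0,0.012,0,0,0,0],[0,0,0.01,0,0,0,0],[0,0,0,0,0,0,0],[0,0,0,0,0,0,0]]'
python3 -m jog '[[0,0,0,0,0,0,0.016],[0,0,0,0,0,0,0.03],[0,0,0,0,0,0,0.03],[0,0,0,0,0,0,0.03]]'
python3 -m jog '[[0,0,-0.03,0,0,0,0.03],[0,0,-0.05,0,0,0,0.03],[0,0,-0.05,0,0,0,0.03],[0,0,-0.05,0,0,0,0.04],[0,0,0,0,0,0,0.04]]'
python3 - <<'E'
from h import *
C,im=shot("wrist","w6"); print(pose()[:3,3].round(1))
roi=im[100:330,200:440]; m=cv2.inRange(im,(0,0,0),(255,255,255))
plan([505,250,210],down(np.pi+.23))
E
```

```text
time_s: 12.15
eef_pos: [429.3, -328.6, 17.0]
ee_rot: [-0.0, 0.07, 0.998, -0.0]
force: [0.2, 0.5, 0.3]
grip_width: 0.12
grip_force: 35.8
time_s: 12.55
eef_pos: [429.3, -328.8, 17.2]
ee_rot: [0.0, 0.07, 0.998, -0.001]
force: [-0.0, -0.1, -0.6]
grip_width: 0.349
grip_force: 0.0
time_s: 13.05
eef_pos: [431.0, -330.3, 203.9]
ee_rot: [0.004, 0.07, 0.998, -0.005]
force: [0.1, -0.8, -0.7]
grip_width: 0.47
grip_force: 0.0
[ 430.  -329.4  200.2]
[0.0005, 0.0449, -0.001, -0.0005, 0.0003, -0.0285]
[-0.0008, 0.0449, -0.001, -0.0005, 0.0003, -0.0285]
[-0.0021, 0.0449, -0.001, -0.0005, 0.0003, -0.0285]
[-0.0033, 0.0448, -0.0009, -0.0005, 0.0003, -0.0285]
[-0.0046, 0.0447, -0.0009, -0.0005, 0.0003, -0.0285]
[-0.0059, 0.0445, -0.0009, -0.0005, 0.0003, -0.0285]
[-0.0071, 0.0444, -0.0009, -0.0005, 0.0003, -0.0285]
[-0.0084, 0.0441, -0.0009, -0.0005, 0.0003, -0.0285]
[-0.0096, 0.0439, -0.0008, -0.0005, 0.0003, -0.0285]
[-0.0109, 0.0436, -0.0008, -0.0005, 0.0003, -0.0285]
[-0.0121, 0.0433, -0.0008, -0.0005, 0.0003, -0.0285]
[-0.0134, 0.0429, -0.0008, -0.0005, 0.0003, -0.0285]
[-0.0146, 0.0425, -0.0008, -0.0005, 0.0003, -0.0285]
```

View pics/w6.png

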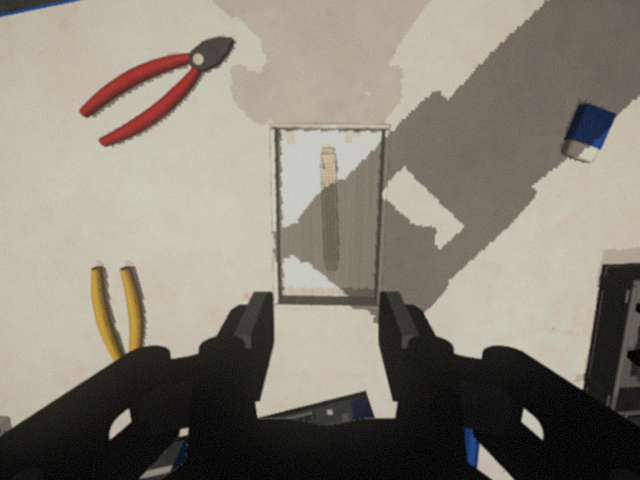

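View w6: the connector lies flat in the tray, centred at (330,208). Next is the half connector.

```bash
python3 -m jog '[[0.0005,0.045,-0.001,0,0,-0.0285,0.04],[-0.001,0.045,-0.001,0,0,-0.0285,0.04],[-0.002,0.045,-0.001,0,0,-0.0285,0.04],[-0.003,0.045,-0.001,0,0,-0.0285,0.04],[-0.005,0.045,-0.001,0,0,-0.0285,0.04]]'
python3 -m jog '[[-0.006,0.0445,-0.001,0,0,-0.0285,0.04],[-0.007,0.044,-0.001,0,0,-0.0285,0.04],[-0.008,0.044,-0.001,0,0,-0.0285,0.04],[-0.01,0.044,-0.001,0,0,-0.0285,0.04],[-0.011,0.0436,-0.001,0,0,-0.0285,0.04]]'
python3 -m jog '[[-0.012,0.043,-0.001,0,0,-0.0285,0.04],[-0.013,0.043,-0.001,0,0,-0.0285,0.04],[-0.0146,0.0425,-0.001,0,0,-0.0285,0.04],[0,0.03,0,0,0,0,0.04],[0,0,0,0,0,0,0.04]]'
python3 -m jog '[[0,0,0,0,0,0,0.04],[0,0,0,0,0,0,0.04]]'
cat > half.py <<'E'
from h import *
import sys
z=float(sys.argv[1]); f=sys.argv[2]
C,im=shot("wrist",f); T=pose(); print(T.round(2).tolist(),sense()["joints"].round(2))
guess=proj(C,[[505,282,12]])[0]; print("guess",guess)
hsv=cv2.cvtColor(im,cv2.COLOR_BGR2HSV); g=cv2.cvtColor(im,cv2.COLOR_BGR2GRAY)
x,y=guess.astype(int); w=110; y0,x0=max(y-w,0),max(x-w,0); roi=hsv[y0:y+w,x0:x+w]
bg=np.median(cv2.cvtColor(im,cv2.COLOR_BGR2LAB)[y0:y+w,x0:x+w].reshape(-1,3),0)
lab=cv2.cvtColor(im,cv2.COLOR_BGR2LAB)[y0:y+w,x0:x+w].astype(float)
m=((lab[:,:,2]-bg[2]>4)).astype(np.uint8)*255
m=cv2.morphologyEx(m,cv2.MORPH_CLOSE,np.ones((5,5)))
for c in cv2.findContours(m,cv2.RETR_EXTERNAL,cv2.CHAIN_APPROX_NONE)[0]:
    if cv2.contourArea(c)>200:
        r=cv2.minAreaRect(c); b=cv2.boxPoints(r)+[x0,y0]
        e=onplane(C,b,z); print("rect",np.round(r[0],1)+[x0,y0],np.round(r[1],1),"world",e.mean(0).round(1),"sides",np.linalg.norm(e-np.roll(e,1,0),axis=1).round(1))
        d=max((e[1]-e[0],e[2]-e[1]),key=np.linalg.norm); print("yaw",np.arctan2(d[1],d[0])%np.pi)
E
python3 half.py 8 w7
```

```text
time_s: 13.6
eef_pos: [457.8, -103.0, 200.6]
ee_rot: [-0.001, -0.002, 1.0, -0.0]
force: [2.3, 0.7, -0.7]
grip_width: 0.47
grip_force: 0.0
time_s: 14.1
eef_pos: [486.7, 119.3, 205.4]
ee_rot: [-0.001, -0.073, 0.997, -0.001]
force: [1.2, -0.7, 0.9]
grip_width: 0.466
grip_force: 0.0
time_s: 14.6
eef_pos: [495.7, 283.1, 207.5]
ee_rot: [-0.001, -0.117, 0.993, -0.001]
force: [1.2, -0.8, -0.1]
grip_width: 0.468
grip_force: 0.0
time_s: 14.8
eef_pos: [497.2, 279.1, 208.7]
ee_rot: [-0.001, -0.114, 0.993, -0.001]
force: [0.2, -0.1, 0.2]
grip_width: 0.467
grip_force: 0.0
[[-0.97, -0.23, -0.0, 497.39], [-0.23, 0.97, -0.0, 279.05], [0.0, -0.0, -1.0, 208.95], [0.0, 0.0, 0.0, 1.0]] [ 0.31  0.44  1.41 -0.    1.3  -1.49]
guess [328.011504   227.07397352]
rect [333.5 207. ] [22. 13.] world [488.2 282.8] sides [18.6 10.8 18.6 10.9]
yaw 0.23324517294194488
```

```bash
python3 - <<'E'
import numpy as np,cv2
im=np.load("pics/w7.npy"); lab=cv2.cvtColor(im,cv2.COLOR_BGR2LAB).astype(int)
for y in range(165,270,10):
    print(y,[tuple(lab[y,x][[0,2]]) if 0 else f"{lab[y,x,0]}/{lab[y,x,2]-128}" for x in range(300,364,4)])
E
```

```text
165 ['126/7', '124/7', '126/5', '125/6', '127/7', '123/8', '119/7', '117/6', '119/7', '118/6', '121/6', '123/7', '124/7', '119/8', '126/7', '125/6']
175 ['126/7', '126/8', '127/7', '125/6', '124/7', '125/5', '122/7', '122/8', '119/6', '125/6', '122/8', '122/6', '123/7', '117/8', '123/7', '122/7']
185 ['130/9', '130/6', '128/6', '128/6', '128/8', '128/8', '123/8', '120/6', '110/6', '119/7', '123/8', '123/6', '124/6', '127/8', '126/6', '124/7']
195 ['125/8', '125/7', '125/6', '124/7', '119/7', '124/8', '126/8', '104/7', '103/8', '102/9', '120/10', '130/7', '145/10', '140/7', '169/9', '147/8']
205 ['203/11', '201/10', '199/8', '202/10', '200/9', '200/8', '202/9', '176/13', '181/14', '181/14', '163/11', '200/9', '203/8', '201/9', '205/9', '202/8']
215 ['198/10', '199/8', '198/10', '201/10', '197/11', '199/10', '200/10', '157/13', '185/16', '181/14', '141/9', '144/8', '132/7', '159/8', '191/9', '208/10']
225 ['191/11', '202/9', '202/9', '185/9', '138/9', '126/7', '120/8', '108/12', '113/9', '106/9', '125/7', '130/8', '131/7', '123/9', '125/6', '126/9']
235 ['120/7', '126/7', '130/7', '126/7', '127/6', '124/7', '112/7', '107/9', '109/9', '103/10', '122/8', '122/6', '129/7', '126/8', '133/9', '128/5']
245 ['125/7', '125/10', '124/7', '127/7', '121/8', '123/8', '111/10', '112/11', '103/10', '111/10', '125/7', '129/6', '132/9', '128/9', '117/7', '122/6']
255 ['128/8', '124/6', '122/6', '119/6', '128/9', '130/7', '112/9', '111/10', '103/9', '114/10', '120/9', '121/7', '127/7', '121/7', '127/8', '129/7']
265 ['126/8', '127/6', '124/8', '126/7', '126/6', '124/6', '126/7', '120/8', '121/6', '128/7', '123/7', '126/6', '126/8', '120/10', '127/7', '124/7']
```

```bash
cat > half2.py <<'E'
from h import *
im=np.load("pics/w7.npy"); C=cam("wrist")
f=cv2.medianBlur(im,3); lab=cv2.cvtColor(f,cv2.COLOR_BGR2LAB).astype(int)
m=((lab[:,:,0]<115)|(lab[:,:,2]-128>=12)).astype(np.uint8); m[:, :300]=0; m[:,360:]=0; m[:170]=0; m[275:]=0
m=cv2.morphologyEx(m,cv2.MORPH_CLOSE,np.ones((3,3)))
c=max(cv2.findContours(m,cv2.RETR_EXTERNAL,cv2.CHAIN_APPROX_NONE)[0],key=cv2.contourArea)
r=cv2.minAreaRect(c); e=onplane(C,cv2.boxPoints(r),10); print(r,e.tolist(),e.mean(0))
d=max((e[1]-e[0],e[2]-e[1]),key=np.linalg.norm); print("len",np.linalg.norm(d),"yaw",np.arctan2(d[1],d[0])%np.pi)
E
python3 half2.py
```

```text
((332.01055908203125, 223.55462646484375), (15.35595989227295, 77.1036605834961), 3.094058036804199) [[536.5, 284.2], [471.4, 272.7], [469.2, 285.1], [534.2, 297.3]] [502.825 284.825]
len 66.1079420342216 yaw 0.1748474531249169
```

```bash
python3 -c "
from h import *
plan([503,284,60],down(np.pi+.18),4)"
```

```text
[-0.0017, 0.0009, 0.0372, -0.0003, -0.0002, 0.0123]
[-0.0017, 0.0009, 0.0372, -0.0003, -0.0002, 0.0123]
[-0.0016, 0.001, 0.0372, -0.0003, -0.0002, 0.0123]
[-0.0016, 0.001, 0.0372, -0.0003, -0.0002, 0.0123]
```

```bash
python3 -m jog '[[-0.0017,0.001,0.037,0,0,0.0123,0.035],[-0.0017,0.001,0.037,0,0,0.0123,0.035],[-0.0016,0.001,0.037,0,0,0.0123,0.035],[-0.0016,0.001,0.037,0,0,0.0123,0.035]]'
python3 -m jog '[[0,0,0,0,0,0,0.035],[0,0,0,0,0,0,0.035],[0,0,0,0,0,0,0.035]]'
python3 - <<'E'
from h import *
C,im=shot("wrist","w8"); T=pose(); print(T.round(3))
for x in(-30,0,30): 
    g=proj(C,[[503+x*.984,284+x*.178,12]])[0].astype(int); print(g)
    lab=cv2.cvtColor(cv2.medianBlur(im,3),cv2.COLOR_BGR2LAB).astype(int); print([f"{lab[g[1],c,0]}/{lab[g[1],c,2]-128}" for c in range(g[0]-40,g[0]+44,4)])
E
```

```text
time_s: 15.25
eef_pos: [503.1, 284.2, 60.1]
ee_rot: [0.0, -0.089, 0.996, -0.001]
force: [0.1, 0.3, 0.1]
grip_width: 0.41
grip_force: 0.0
time_s: 15.55
eef_pos: [504.0, 285.2, 63.6]
ee_rot: [0.002, -0.09, 0.996, -0.0]
force: [1.1, -0.0, -0.6]
grip_width: 0.414
grip_force: 0.0
[[-9.8400e-01 -1.8000e-01  4.0000e-03  5.0394e+02]
 [-1.8000e-01  9.8400e-01 -0.0000e+00  2.8530e+02]
 [-3.0000e-03 -1.0000e-03 -1.0000e+00  6.3612e+01]
 [ 0.0000e+00  0.0000e+00  0.0000e+00  1.0000e+00]]
[324 212]
['115/7', '117/7', '116/6', '117/7', '115/7', '114/7', '114/7', '116/6', '114/7', '106/7', '101/9', '99/9', '97/9', '99/8', '115/6', '118/7', '117/7', '117/8', '117/7', '116/6', '116/6']
[324 273]
['147/8', '146/9', '145/8', '145/8', '146/8', '146/9', '145/8', '145/8', '131/10', '129/12', '139/13', '132/12', '134/12', '128/12', '145/8', '145/8', '146/8', '145/8', '146/8', '148/8', '147/8']
[324 330]
['143/8', '143/8', '145/9', '145/8', '143/8', '144/8', '144/8', '147/9', '143/8', '130/11', '132/12', '135/13', '131/12', '145/9', '145/7', '145/8', '146/8', '146/8', '145/8', '144/9', '145/9']
```

```bash
python3 -m jog '[[0,0,0.03,0,0,0,0.035],[0,0,0.0205,0,0,0,0.035],[0,0,0,0,0,0,0.035],[0,0,0,0,0,0,0.035]]'; python3 - <<'E'
from h import *
im=np.load("pics/w8.npy"); lab=cv2.cvtColor(cv2.medianBlur(im,3),cv2.COLOR_BGR2LAB).astype(int)
print([f"{y}:{lab[y,326:329,0].mean():.0f}/{lab[y,326:329,2].mean()-128:.0f}/{lab[y,345,0]}" for y in list(range(190,216,2))+list(range(316,350,2))]); print(pose()[:3,3].round(1))
c=eyes.calibration("wrist"); T=np.eye(4);T[:3,:3]=[[-.984,-.18,.004],[-.18,.984,0],[-.003,-.001,-1]];T[:3,3]=[503.94,285.3,63.6]
K=cam("wrist")[0]; C=(K,c["dist"],T@c["mount"]); 
for off in(-32,-28,28,32): print(off,proj(C,[[503+off*.984,284+off*.178,6 if abs(off)>30 else 12]])[0])
E
```

```text
time_s: 16.0
eef_pos: [503.5, 285.3, 12.2]
ee_rot: [0.001, -0.091, 0.996, -0.0]
force: [-0.4, -0.1, -0.6]
grip_width: 0.409
grip_force: 0.0
['190:114/6/115', '192:113/5/116', '194:113/6/116', '196:114/7/115', '198:117/7/114', '200:115/7/115', '202:115/6/116', '204:115/6/115', '206:115/6/116', '208:112/7/114', '210:91/8/116', '212:99/9/117', '214:107/9/119', '316:116/10/143', '318:132/12/143', '320:126/12/144', '322:116/10/143', '324:133/12/146', '326:136/12/146', '328:136/13/147', '330:135/13/146', '332:137/10/145', '334:142/7/145', '336:144/8/145', '338:142/7/144', '340:142/7/144', '342:142/7/145', '344:143/9/144', '346:142/8/142', '348:142/7/145']
[503.5 285.3  12.2]
-32 [324.84764674 205.99886858]
-28 [324.79726877 216.79240085]
28 [324.68093789 326.69092134]
32 [324.71464853 328.34285259]
```

```bash
python3 -m jog '[[0,0,0,0,0,0,0],[0,0,0,0,0,0,0],[0,0,0,0,0,0,0],[0,0,0,0,0,0,0],[0,0,0,0,0,0,0]]' 35
python3 -c "
from h import *
print(pose().round(3)[:3].tolist())"
python3 -m jog '[[0,0,-0.02,0,0,0,0],[0,0,-0.04,0,0,0,0],[0,0,-0.045,0,0,0,0],[0,0,-0.045,0,0,0,0]]'
python3 -c "
from h import *
plan([586,60.8,130],down(np.pi-.087),7)"
```

```text
time_s: 16.5
eef_pos: [503.2, 285.3, 11.9]
ee_rot: [0.001, -0.091, 0.996, -0.0]
force: [-1.4, -0.6, 7.2]
grip_width: 0.121
grip_force: 36.7
[[-0.984, -0.18, 0.001, 503.229], [-0.18, 0.984, -0.001, 285.308], [-0.001, -0.001, -1.0, 11.855]]
time_s: 16.9
eef_pos: [502.5, 285.2, 162.7]
ee_rot: [-0.0, -0.091, 0.996, -0.001]
force: [0.3, 0.3, -0.0]
grip_width: 0.119
grip_force: 35.9
[-0.006, -0.0337, 0.0047, -0.0002, -0.0, 0.0383]
[-0.0072, -0.0334, 0.0047, -0.0002, -0.0, 0.0383]
[-0.0085, -0.0331, 0.0047, -0.0002, -0.0, 0.0383]
[-0.0098, -0.0328, 0.0047, -0.0002, -0.0, 0.0383]
[-0.011, -0.0324, 0.0047, -0.0002, -0.0, 0.0383]
[-0.0123, -0.0319, 0.0047, -0.0002, -0.0, 0.0383]
[-0.0135, -0.0314, 0.0047, -0.0002, -0.0, 0.0383]
```

```bash
python3 -m jog '[[-0.006,-0.0337,0,0,0,0.038,0],[-0.007,-0.0334,0,0,0,0.038,0],[-0.0085,-0.0331,0,0,0,0.038,0],[-0.01,-0.0328,0.004,0,0,0.038,0],[-0.011,-0.0324,0.01,0,0,0.038,0]]'
python3 -m jog '[[-0.0123,-0.032,0.02,0,0,0.038,0],[-0.0135,-0.0314,0.02,0,0,0.038,0],[0,0,0,0,0,0,0],[0,0,0,0,0,0,0]]'
python3 -c "
from h import *
plan([586,60.8,60],down(np.pi-.087),2)"
```

```text
time_s: 17.4
eef_pos: [563.3, 123.7, 147.9]
ee_rot: [0.001, 0.005, 1.0, -0.001]
force: [0.8, -0.1, 1.4]
grip_width: 0.117
grip_force: 35.9
time_s: 17.8
eef_pos: [586.5, 60.7, 107.0]
ee_rot: [-0.0, 0.043, 0.999, -0.0]
force: [0.6, 0.4, -0.5]
grip_width: 0.115
grip_force: 35.9
[0.0002, 0.0001, 0.0235, -0.0005, -0.0003, 0.0007]
[0.0002, 0.0001, 0.0235, -0.0005, -0.0003, 0.0007]
```

```bash
python3 -m jog '[[0,0,0.03,0,0,0,0],[0,0,0.03,0,0,0,0],[0,0,0.01,0,0,0,0],[0,0,0.005,0,0,0,0],[0,0,0,0,0,0,0]]'
python3 -m jog '[[0,0,0,0,0,0,0],[0,0,0,0,0,0,0]]'
python3 -c "
from h import *
print(pose()[:3,3].round(1),sense()['force'])"
```

```text
time_s: 18.3
eef_pos: [587.0, 61.3, 33.0]
ee_rot: [0.001, 0.042, 0.999, -0.001]
force: [0.8, 0.1, 0.2]
grip_width: 0.111
grip_force: 35.9
time_s: 18.5
eef_pos: [587.2, 60.9, 33.3]
ee_rot: [0.001, 0.042, 0.999, -0.001]
force: [-0.2, -0.9, 0.1]
grip_width: 0.114
grip_force: 35.9
[587.2  60.9  33.3] [-0.19548204 -0.92511599  0.08301676]
```

```bash
python3 -m jog '[[0,0,0.004,0,0,0,0],[0,0,0.003,0,0,0,0],[0,0,0,0,0,0,0],[0,0,0,0,0,0,0]]'
python3 -c "
from h import *
print(pose()[:3,3].round(1),sense()['force'])"
python3 -m jog '[[0,0,0,0,0,0,0.014],[0,0,0,0,0,0,0.03],[0,0,0,0,0,0,0.03],[0,0,0,0,0,0,0.03]]'
python3 -m jog '[[0,0,-0.03,0,0,0,0.03],[0.015,-0.005,-0.05,0,0,0,0.03],[0.02,-0.02,-0.05,0,0,0,0.03],[0.015,-0.02,-0.05,0,0,0,0.03],[0,0,0,0,0,0,0.03]]'
python3 -c "
from h import *
C,im=shot('wrist','w9'); print(pose().round(3)[:3].tolist())"
```

```text
time_s: 18.9
eef_pos: [586.8, 60.8, 25.8]
ee_rot: [0.0, 0.042, 0.999, -0.001]
force: [-2.8, 0.4, 7.5]
grip_width: 0.118
grip_force: 36.8
[586.8  60.8  25.8] [-2.79150727  0.44467088  7.54824335]
time_s: 19.3
eef_pos: [586.6, 60.8, 25.0]
ee_rot: [-0.0, 0.042, 0.999, -0.001]
force: [0.2, 0.7, -0.7]
grip_width: 0.352
grip_force: 0.0
time_s: 19.8
eef_pos: [539.3, 23.3, 197.1]
ee_rot: [0.005, 0.043, 0.999, -0.001]
force: [0.4, 0.4, -0.9]
grip_width: 0.351
grip_force: 0.0
[[-0.996, 0.086, 0.006, 538.86], [0.086, 0.996, -0.002, 24.109], [-0.006, -0.002, -1.0, 193.984]]
```

View pics/w9.png

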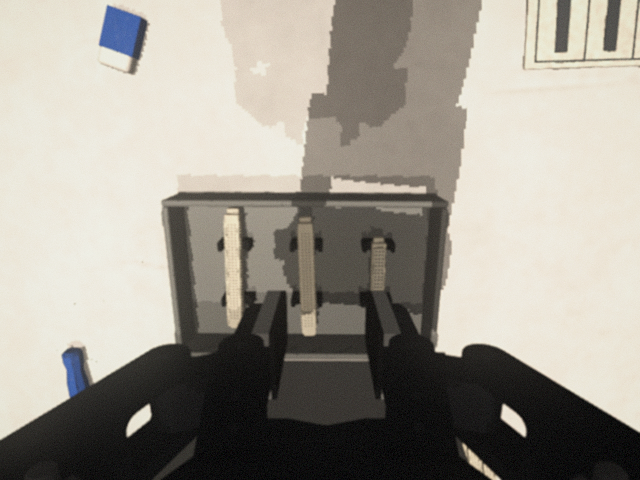

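View w9: the half connector lies between the saddles of the left bay (378,265) and the other two are undisturbed. Now back to the handle.

```bash
python3 -c "
from h import *
plan([612,0,318],down(1.489,-.601),14)"
```

```text
[-0.0054, -0.0013, -0.0088, -0.0334, -0.0331, 0.1083]
[-0.0058, -0.0004, -0.0087, -0.0334, -0.0331, 0.1083]
[-0.0061, 0.0005, -0.0085, -0.0334, -0.0331, 0.1083]
[-0.0062, 0.0015, -0.0082, -0.0334, -0.0331, 0.1083]
[-0.0063, 0.0024, -0.008, -0.0334, -0.0331, 0.1083]
[-0.0062, 0.0034, -0.0077, -0.0334, -0.0331, 0.1083]
[-0.0061, 0.0043, -0.0073, -0.0334, -0.0331, 0.1083]
[-0.0058, 0.0052, -0.007, -0.0334, -0.0331, 0.1083]
[-0.0054, 0.006, -0.0066, -0.0334, -0.0331, 0.1083]
[-0.0049, 0.0068, -0.0062, -0.0334, -0.0331, 0.1083]
[-0.0043, 0.0075, -0.0058, -0.0334, -0.0331, 0.1083]
[-0.0037, 0.0081, -0.0054, -0.0334, -0.0331, 0.1083]
[-0.0029, 0.0086, -0.005, -0.0334, -0.0331, 0.1083]
[-0.0021, 0.0091, -0.0046, -0.0334, -0.0331, 0.1083]
```

```bash
python3 -m jog '[[-0.0054,-0.0013,-0.009,-0.033,-0.033,0.108,0.035],[-0.006,0,-0.009,-0.033,-0.033,0.108,0.035],[-0.006,0.0005,-0.0085,-0.033,-0.033,0.108,0.035],[-0.006,0.0015,-0.008,-0.033,-0.033,0.108,0.035],[-0.006,0.0024,-0.008,-0.033,-0.033,0.108,0.035]]'
python3 -m jog '[[-0.006,0.0034,-0.0077,-0.0334,-0.033,0.108,0.035],[-0.006,0.0043,-0.0073,-0.0334,-0.033,0.108,0.035],[-0.006,0.0052,-0.007,-0.0334,-0.033,0.108,0.035],[-0.0054,0.006,-0.0066,-0.0334,-0.033,0.108,0.035],[-0.005,0.007,-0.006,-0.0334,-0.033,0.108,0.035]]'
python3 -m jog '[[-0.0043,0.0075,-0.006,-0.0334,-0.033,0.108,0.035],[-0.0037,0.008,-0.0054,-0.0334,-0.033,0.108,0.035],[-0.003,0.0086,-0.005,-0.0334,-0.033,0.108,0.035],[-0.002,0.009,-0.005,-0.0334,-0.033,0.108,0.035],[0,0,0,0,0,0,0.035]]'
python3 -m jog '[[0,0,0,0,0,0,0.035],[0,0,0,0,0,0,0.035]]'
python3 - <<'E'
from h import *
C,im=shot("wrist","w10"); T=pose(); print(T.round(3)[:3].tolist())
B=down(1.489,-.601); print(proj(C,[[683.6-3,-7-60+0*x+60+x,209.5] for x in(-40,0,40)]))
plan([688-.56*45,-6.2+.05*45,202.8+.83*45],B,3)
E
```

```text
time_s: 20.35
eef_pos: [564.4, 17.0, 234.3]
ee_rot: [0.084, 0.309, 0.944, 0.078]
force: [1.2, 0.0, 0.0]
grip_width: 0.415
grip_force: 0.0
time_s: 20.85
eef_pos: [591.2, 8.6, 278.4]
ee_rot: [0.162, 0.546, 0.808, 0.15]
force: [-0.4, 0.7, -0.1]
grip_width: 0.407
grip_force: 0.0
time_s: 21.35
eef_pos: [612.0, 2.4, 314.6]
ee_rot: [0.215, 0.701, 0.65, 0.198]
force: [0.8, 0.5, -0.1]
grip_width: 0.408
grip_force: 0.0
time_s: 21.55
eef_pos: [611.7, 1.8, 314.1]
ee_rot: [0.214, 0.701, 0.651, 0.197]
force: [1.0, -0.3, -0.1]
grip_width: 0.407
grip_force: 0.0
[[0.074, 0.828, 0.556, 611.688], [0.997, -0.06, -0.044, 1.692], [-0.002, 0.558, -0.83, 314.324]]
[[328.16426253 298.05457174]
 [324.6295229  242.95808348]
 [320.76041514 182.61781425]]
[-0.0005, 0.0004, 0.0301, -0.003, -0.0007, 0.0025]
[-0.0005, 0.0003, 0.0301, -0.003, -0.0007, 0.0025]
[-0.0005, 0.0002, 0.0301, -0.003, -0.0007, 0.0025]
```

```bash
python3 -m jog '[[-0.0005,0,0.03,-0.003,0,0.002,0.035],[-0.0005,0,0.03,-0.003,0,0.002,0.035],[-0.0005,0,0.03,-0.003,0,0.002,0.035],[0,0,0,0,0,0,0.035],[0,0,0,0,0,0,0.035]]'
python3 - <<'E'
from h import *
im=np.load("pics/w10.npy"); g=cv2.cvtColor(cv2.medianBlur(im,3),cv2.COLOR_BGR2GRAY)
for y in (190,220,243): print(y,g[y,280:372:4].tolist())
plan([688,-6.2,202.8],down(1.489,-.601),2)
C,im=shot("wrist","w11"); g=cv2.cvtColor(cv2.medianBlur(im,3),cv2.COLOR_BGR2GRAY); P=proj(C,[[683.6-3,-7+x,209.5] for x in(-10,10,30)]); print(P)
for u,v in P.astype(int): print(v,g[v,u-60:u+64:5].tolist() if 0<=v<480 else 0)
E
```

```text
time_s: 22.1
eef_pos: [661.9, -3.8, 240.8]
ee_rot: [0.217, 0.702, 0.648, 0.201]
force: [0.1, -0.7, 0.6]
grip_width: 0.409
grip_force: 0.0
190 [84, 137, 137, 239, 218, 157, 169, 233, 227, 210, 195, 121, 168, 224, 218, 208, 218, 221, 220, 226, 226, 229, 239]
220 [84, 140, 141, 239, 239, 240, 241, 240, 240, 241, 230, 127, 174, 223, 215, 131, 126, 96, 85, 82, 84, 84, 86]
243 [80, 128, 143, 238, 240, 240, 238, 239, 239, 240, 227, 122, 179, 224, 210, 214, 120, 81, 82, 80, 85, 85, 179]
[-0.0002, 0.0, 0.0231, 0.0004, -0.0009, 0.0002]
[-0.0002, 0.0, 0.0231, 0.0004, -0.0009, 0.0002]
[[322.2520246  311.33589947]
 [319.06590624 270.37258626]
 [315.65538123 226.41615733]]
311 [83, 67, 47, 50, 241, 241, 241, 241, 241, 242, 241, 150, 145, 178, 215, 181, 224, 223, 230, 241, 243, 146, 57, 49, 47]
270 [71, 83, 89, 240, 240, 241, 241, 240, 239, 240, 240, 240, 106, 115, 128, 134, 127, 127, 83, 78, 79, 78, 81, 148, 176]
226 [71, 77, 90, 116, 241, 239, 241, 241, 242, 242, 241, 242, 241, 121, 171, 214, 228, 207, 127, 127, 126, 123, 86, 81, 82]
```

```bash
python3 -m jog '[[0,0,0.023,0,-0.001,0,0.035],[0,0,0.023,0,-0.001,0,0.035],[0,0,0,0,0,0,0.035],[0,0,0,0,0,0,0.035]]'
python3 -m jog '[[0,0,0,0,0,0,0],[0,0,0,0,0,0,0],[0,0,0,0,0,0,0],[0,0,0,0,0,0,0],[0,0,0,0,0,0,0]]' 40
python3 - <<'E'
from h import *
phi=lambda t: .65*t if t<.5833 else .379+.19*(t-.583)
ts=[*np.linspace(1.75,.5833,11),*np.linspace(.5833,0,6)[1:]]
print(pose()[:3,3].round(1),lidpose(1.75,phi(1.75)/1.75)[0].round(1)); 
rows([lidpose(t,phi(t)/max(t,1e-9)) for t in ts])
E
```

```text
time_s: 22.55
eef_pos: [688.0, -5.8, 204.5]
ee_rot: [0.219, 0.702, 0.647, 0.201]
force: [0.2, -0.3, 1.0]
grip_width: 0.413
grip_force: 0.0
time_s: 23.05
eef_pos: [688.8, -5.9, 204.7]
ee_rot: [0.22, 0.702, 0.647, 0.202]
force: [-0.6, 2.4, 5.2]
grip_width: 0.114
grip_force: 39.1
[688.8  -5.9 204.7] [688.9  -7.6 205.3]
[-0.0, -0.0152, -0.0138, 0.0222, 0.0, 0.0]
[-0.0, -0.017, -0.0116, 0.0222, 0.0, -0.0]
[-0.0, -0.0184, -0.0092, 0.0222, -0.0, -0.0]
[-0.0, -0.0195, -0.0066, 0.0222, -0.0, 0.0]
[0.0, -0.0202, -0.0038, 0.0222, -0.0, 0.0]
[0.0, -0.0206, -0.001, 0.0222, -0.0, 0.0]
[-0.0, -0.0205, 0.0018, 0.0222, 0.0, 0.0]
[0.0, -0.0201, 0.0046, 0.0222, 0.0, -0.0]
[-0.0, -0.0192, 0.0073, 0.0222, -0.0, 0.0]
[0.0, -0.018, 0.0099, 0.0222, -0.0, 0.0]
[-0.0, -0.0169, 0.0122, 0.0757, 0.0, 0.0]
[0.0, -0.0143, 0.0151, 0.0758, 0.0, -0.0]
[-0.0, -0.0111, 0.0175, 0.0758, -0.0, -0.0]
[0.0, -0.0076, 0.0191, 0.0758, 0.0, -0.0]
[-0.0, -0.0038, 0.0201, 0.0758, -0.0, 0.0]
```

```bash
python3 -m jog '[[0,-0.0152,-0.0138,0.022,0,0,0],[0,-0.017,-0.0116,0.022,0,0,0],[0,-0.0184,-0.0092,0.022,0,0,0],[0,-0.0195,-0.0066,0.022,0,0,0],[0,-0.0202,-0.0038,0.022,0,0,0]]'
python3 -m jog '[[0,-0.0206,-0.001,0.022,0,0,0],[0,-0.0205,0.0018,0.022,0,0,0],[0,-0.02,0.0046,0.022,0,0,0],[0,-0.0192,0.0073,0.022,0,0,0],[0,-0.018,0.01,0.022,0,0,0]]'
python3 -c "
from h import *
print(pose()[:3,3].round(1),lidpose(.5833,.65)[0].round(1),sense()['joints'].round(2))"
```

```text
time_s: 23.55
eef_pos: [587.8, 3.0, 195.4]
ee_rot: [0.181, 0.713, 0.657, 0.167]
force: [3.6, 5.7, 4.5]
grip_width: 0.11
grip_force: 41.2
time_s: 24.05
eef_pos: [507.7, 9.6, 130.0]
ee_rot: [0.14, 0.722, 0.665, 0.129]
force: [-5.0, 3.6, 5.8]
grip_width: 0.108
grip_force: 42.0
[507.7   9.6 130. ] [509.    7.1 132.8] [-0.24  0.25  1.97  0.11  0.55 -0.25]
```

```bash
python3 -m jog '[[0,-0.017,0.0122,0.076,0,0,0],[0,-0.0143,0.0151,0.076,0,0,0],[0,-0.0111,0.0175,0.076,0,0,0],[0,-0.0076,0.019,0.076,0,0,0],[0,-0.0038,0.02,0.076,0,0,0]]'
python3 -m jog '[[0,0,0,0,0,0,0],[0,0,0,0,0,0,0]]'
python3 -c "
from h import *
print(pose().round(2)[:3].tolist(),sense()['force'])"
```

```text
time_s: 24.55
eef_pos: [474.2, 12.2, 33.1]
ee_rot: [-0.0, 0.736, 0.677, -0.0]
force: [-0.9, 4.0, 17.1]
grip_width: 0.112
grip_force: 46.5
time_s: 24.75
eef_pos: [474.2, 11.9, 33.1]
ee_rot: [0.0, 0.736, 0.677, 0.001]
force: [0.1, 2.2, -3.8]
grip_width: 0.11
grip_force: 45.6
[[0.08, 1.0, 0.0, 474.24], [1.0, -0.08, -0.0, 11.94], [0.0, 0.0, -1.0, 33.08]] [ 0.12801356  2.2061118  -3.82732644]
```

```bash
python3 -m jog '[[0,0,0.003,0,0,0,0],[0,0,0.003,0,0,0,0],[0,0,0,0,0,0,0]]'
python3 -c "
from h import *
print(pose()[:3,3].round(2).tolist(),sense()['force'])"
```

```text
time_s: 25.05
eef_pos: [474.3, 11.9, 30.0]
ee_rot: [0.001, 0.735, 0.678, 0.001]
force: [-15.5, 3.4, 34.6]
grip_width: 0.11
grip_force: 49.0
[474.32, 11.92, 30.0] [-15.51095311   3.41557341  34.58081931]
```

```bash
python3 -m jog '[[0,0,0,0,0,0,0.036],[0,0,0,0,0,0,0.036],[0,0,0,0,0,0,0.036],[0,0,0,0,0,0,0.036]]'
python3 -m jog '[[0,0,-0.03,0,0,0,0.036],[0,0,-0.05,0,0,0,0.036],[0,-0.005,-0.05,0,0,0,0.036],[0,-0.01,-0.05,0,0,0,0.036],[0,0,0,0,0,0,0.036]]'
python3 -m jog '[[0,0,0,0,0,0,0.036],[0,0,0,0,0,0,0.036],[0,0,0,0,0,0,0.036]]'
python3 - <<'E'
from h import *
C,im=shot("wrist","w12"); print(pose()[:3,3].round(1)); g=cv2.cvtColor(cv2.medianBlur(im,3),cv2.COLOR_BGR2GRAY)
# bar column vs prediction for lid angle 0 and 0.1 at bar ends' side
for th in(0,.05,.1):
    a=.0229+th; print(th,proj(C,[[649.4-175*np.cos(a)*.9966+.082*y,-4.4+14.3+y,40.5+175*np.sin(a)] for y in(-40,40)]).round(1).tolist())
for y in (150,180,210): print(y,g[y,330:420:3].tolist())
E
```

```text
time_s: 25.45
eef_pos: [474.9, 11.5, 27.6]
ee_rot: [0.001, 0.736, 0.677, 0.001]
force: [-0.1, 0.5, 0.7]
grip_width: 0.42
grip_force: 0.0
time_s: 25.95
eef_pos: [461.3, 12.6, 212.1]
ee_rot: [0.006, 0.735, 0.678, 0.004]
force: [0.4, -1.0, -0.7]
grip_width: 0.424
grip_force: 0.0
time_s: 26.25
eef_pos: [459.2, 13.0, 204.9]
ee_rot: [-0.0, 0.736, 0.677, -0.0]
force: [0.5, 0.3, 0.2]
grip_width: 0.417
grip_force: 0.0
[459.3  13.  205. ]
0 [[346.5, 279.5], [347.9, 174.2]]
0.05 [[347.6, 283.5], [349.2, 175.4]]
0.1 [[349.4, 287.7], [351.1, 176.5]]
150 [120, 119, 133, 118, 94, 108, 127, 121, 106, 134, 129, 128, 127, 128, 116, 111, 109, 110, 108, 107, 107, 108, 107, 98, 52, 47, 43, 54, 74, 83]
180 [119, 146, 147, 124, 96, 112, 124, 115, 114, 144, 146, 147, 144, 142, 144, 144, 136, 109, 112, 112, 112, 110, 110, 65, 44, 46, 47, 56, 81, 84]
210 [121, 146, 151, 115, 97, 114, 115, 113, 129, 146, 143, 143, 143, 144, 143, 145, 128, 114, 113, 114, 111, 112, 102, 46, 45, 46, 53, 76, 81, 80]
```

```bash
python3 -c "
from rig import finish_job
print(finish_job())"
```

```text
the job is handed in; nothing more can be done
None
```

I've handed the job in, with no verdict returned: the left bay's full-length connector is flat in the tray, the half-length one is seated in its place, and the lid is shut as far as I can tell from the push force (about 35 N against its stop).

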